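# Set up a bearing with driver disc and sleeve on the bench block

### The arm

A 7-joint arm with a two-finger parallel gripper is mounted at the origin on a cart in front of the work surface, level with it; the furniture and walls round the work are solid. World frame = base frame: x ahead of the robot, y to its left, z up, the work surface at z = 0. Lengths are in m, angles in rad, forces in N, time in s.
With the tool pointing down it reaches from about 0.4 to 0.875 m from the base axis. Payload 19.3 kg.
Tool frame: the origin (TCP) lies at the very end of the fingers, on their centre line; the grasp point (between the pads) lies 19 mm behind it; z points along the fingers, y is the direction in which the jaws open and shut (so a half turn about z gives the same grasp; the last joint's range is limited). The gripper opens to 85 mm and grips with 20 to 120 N. Pads are 22 mm wide; open, the fingers measure 114 mm over their backs; the gripper's body (76 mm by 85 mm) begins 54 mm behind the grasp point. The pads swing forward as they close: fully open they stand 13 mm farther back than shut.
Start: joints at [1.251, 0.521, -0.036, 1.599, 0.021, 1.021, -0.113], TCP at [0.154, -0.606, 0.231] pointing down, gripper open.
Joint ranges: [-2.91, 2.91], [-0.3, 2.13], [-1.5, 1.42], [0.17, 2.43], [-1.26, 4.41], [0.16, 1.93], [-2.52, 2.52]. Speed limits (rad/s): [1.89, 1.89, 2.39, 2.39, 3.01, 3.01, 3.01].

### API

Orientations are given as [roll, pitch, yaw] about the fixed x, y, z axes, in that order (R = Rz(yaw) Ry(pitch) Rx(roll)).
In Python, from workcell import bot gives the robot as it stands.
- The arm moves only by the tool carry_out, never from a script. Its argument "targets" is a list of rows, each a list of 7 numbers: the shift along the tool's x, y, z in mm, then the turn, a rotation vector about the tool's x, y, z in units of 6 degrees (1.0 is 6 degrees), then the closure in counts, from 0 (fully open) to 255 (shut). A call has 1 to 5 rows; each row shifts and turns the commanded pose from where the row before left it, along the tool's axes as they then stand; what a row does not reach is not made up. A row lasts 1/12 s, in which the tool goes at most 41.7 mm and 7.16 degrees, less where a joint would pass 70% of its speed; a pose out of reach is approached as far as the arm can. A call is refused whole if a number of a shift passes 41.7 or a number of a turn 1, either way. A call with a gripper value outside its range is refused whole. The fingers move at their own pace and stop on an object; "force" is the grip in N (left out, the last holds). Time passes only in rows, so rows that do not move let the fingers close. It gives the time, the measured TCP pose, the force and the opening at its end, in the units of the state.
- bot.observe(): the state, without advancing time (a new reading comes with each control period).
- bot.grab_frame(name): name is "scene" or "top" or "wrist"; returns a dict with "color" (480x640x3 uint8, red, green, blue), "z_map" (480x640 float32, m along the optical axis (not along the pixel's ray), 0 where there is no reading), "K" (3x3 intrinsics, pixels), "cam_to_world" (4x4, takes a point from camera to world coordinates); the wrist camera has in their place "T_tool_cam" (4x4, takes a point from camera to tool coordinates, whose origin is the TCP and whose axes are the flange's). Camera axes: x right, y down, z forward; pixel columns grow to the right and rows downward; lengths in m; the calibration is good to about 2 mm. A picture is of the moment at which its call begins: read the wrist's pose just before it.
- bot.job_done(): hands the job in, once; it reports no verdict.
The state is a dict: "clock": time; "qpos": joint angles; "qd": joint speeds; "joint_efforts": joint torques, N m; "position": TCP position; "tool_rot": TCP orientation; "force": force on the tool from outside, world axes, zero at the start; "moment": the same for the moment, N m; "grip_width": finger opening in m.
Only numpy, scipy, OpenCV 4.12 (cv2) and the standard library are available. Lean on these libraries where they do the work, as an engineer would, in place of code of your own. Each camera call takes 0.05 s, during which the arm holds its last target. There are 200 camera calls.

### The job

Set up the new bearing ready to be driven into its housing, building up from the steel bench block in this order: stand the grey housing with its spigot in the recess of the block, put the bearing squarely into the mouth of the housing, put on the bearing the blue driver disc whose outer diameter matches the bearing's, pilot in the bore, and stand the red sleeve over that disc's silver boss. Each part must sit fully home and upright before the next goes on; leave the other two discs in their tray, and leave the mallet and the oil bottle where they are.

Things in the scene. Friction and masses are not known exactly. Their poses are not given: they have to be found in the camera images.
- bench_block: Bright round steel bench block, diameter 100, 25 mm tall, fixed; it stands on the bench. Origin: centre of its underside, z up. In its top a round recess, diameter 47, 6 mm deep, on the axis.
- housing: Grey flanged bearing housing, bright rim, loose, 35 mm tall, 0.2-0.4 kg. Origin: centre of its underside, z up. Spigot dia 44, z 0-5, lower edge bevelled; flange dia 76, z 5-13; body dia 56, z 13-35 (grip here). Mouth of the bore in the top: dia 45, 5 mm deep, to z 30, where the tight bore stops a bearing put in by hand. Home, its flange lies on the block and its origin is 20 mm above the block's.
- bearing: Sealed ball bearing, steel rings with black seal, loose, lying flat: outer diameter 42, bore 20, 16 mm high, lower outer edge bevelled. Origin: centre of its underside, z up the axis. Home in the housing its underside is at the housing's z 30 mm and 11 mm of it stand out above the rim; so grip only its upper 9 mm.
- kit_tray: Black and grey driver kit tray, 80 x 250 mm, 15 mm tall, fixed; long along its y. Origin: centre of its underside. Three holes of diameter 20 at y -80, 0 and +80 mm, in which the pilots of the three discs stand, in any order.
- disc_medium: Blue driver disc of the bearing's size, loose, upright in the tray. Origin: centre of its pilot's underside, z up. Pilot dia 16, z 0-6 mm, lower edge bevelled; disc dia 42, z 6-18 (grip here); silver boss dia 26, z 18-30, top edge bevelled. In the tray its origin is 9 mm above the bench, the disc resting on the tray's top. Home, its origin is 10 mm above the bearing's origin.
- disc_small: Blue driver disc like disc_medium but only 30 mm in diameter: not wanted, stays in the tray.
- disc_large: Blue driver disc like disc_medium but 54 mm in diameter: not wanted, stays in the tray.
- sleeve: Red driving sleeve with a black grip band and a bright striking end on top, loose, standing upright: diameter 36, 70 mm tall. Origin: centre of its open underside, z up the axis. Hollow from below: inner diameter 29, 52 mm deep. Home over the boss its lower rim lies on the disc's face, its origin 18 mm above the disc's origin.
- mallet: Small brown mallet with wooden handle, 155 mm long, loose, lying behind the work: leave it. Origin: centre of its underside.
- oil_bottle: Amber oil bottle with black cap, diameter 26, 80 mm tall, loose, standing at the left: leave it. Origin: centre of its underside.

How it is judged:
By the outcome, as a careful person would: the job done as asked, in the order asked, and still so for the second after the job is handed in, with the robot touching nothing.
It also fails if it takes over 93 s, if anything falls off the work surface, if the arm or the gripper's body presses on something with over 40 N, if the wrist force passes 120 N, or if a joint passes its speed limit or range.

## Working session

There is one attempt and no reset: what is moved stays moved. The work goes in short steps, Python scripts to look and compute and a tool call to move; the robot and the scene stay as the last step left them, time stands still between calls to the robot, and variables do not carry over. Pictures are saved under pics/ and viewed, about 12 in all and at most 16, crops included, and the job is handed in when it is done.

Besides the shell and the picture viewer there is one more tool, called by a JSON object that holds its "fn" and its "kwargs", one argument or row to a line. carry_out: Moves the arm, as the interface text tells. Its arguments: {"type":"object","properties":{"targets":{"type":"array","items":{"type":"array","items":{"type":"number"}}},"force":{"type":"number"}},"required":["targets"]}

```bash
ls; mkdir -p pics; python3 - <<'E'
from workcell import bot
import cv2,numpy as np,json
o=bot.observe();print({k:(np.round(v,3).tolist()) for k,v in o.items()})
for n in("scene","top"):
    f=bot.grab_frame(n);cv2.imwrite(f"pics/{n}0.png",f["color"][:,:,::-1]);print(n,f["K"].tolist(),np.round(f["cam_to_world"],3).tolist());np.savez(f"{n}0.npz",**f)
E
```

```text
pics
{'clock': 0.0, 'qpos': [1.251, 0.522, -0.036, 1.6, 0.021, 1.021, -0.113], 'qd': [0.0, -0.0, 0.001, 0.001, -0.0, 0.0, -0.001], 'joint_efforts': [0.001, -92.712, 1.981, -36.994, 0.018, 0.008, -0.0], 'position': [0.154, -0.605, 0.231], 'tool_rot': [-3.14, 0.0, 0.25], 'force': [-0.214, 0.274, -0.106], 'moment': [0.022, -0.017, 0.016], 'grip_width': 0.085}
scene [[482.1441717495967, 0.0, 328.70044392441497], [0.0, 482.1441717495967, 237.0372272978748], [0.0, 0.0, 1.0]] [[0.871, -0.298, 0.391, 0.254], [-0.491, -0.548, 0.677, -0.303], [0.013, -0.781, -0.624, 0.584], [0.0, 0.0, 0.0, 1.0]]
top [[622.1284969403464, 0.0, 316.47710329017525], [0.0, 622.1284969403464, 238.02876787289054], [0.0, 0.0, 1.0]] [[-0.025, -0.993, 0.118, 0.44], [-1.0, 0.025, -0.002, 0.264], [-0.001, -0.118, -0.993, 1.272], [0.0, 0.0, 0.0, 1.0]]
```

View pics/top0.png

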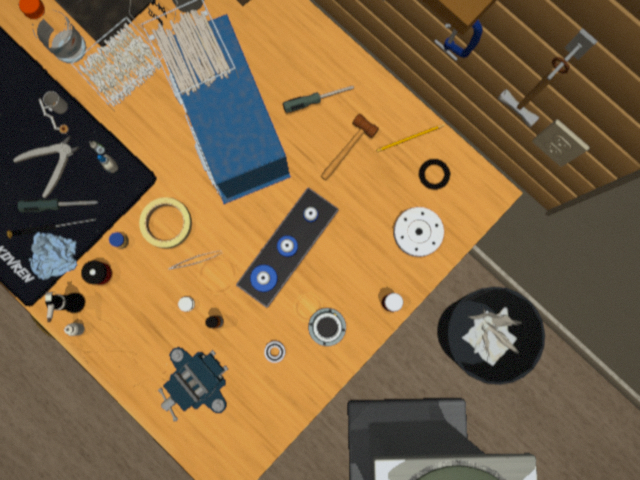

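View pics/scene0.png

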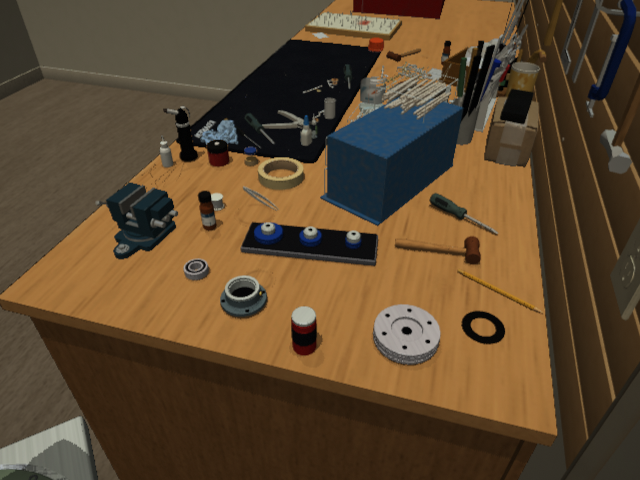

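The top view shows the block at (419,231), sleeve (393,301), housing (327,327), bearing (275,351) and tray discs at (311,213), (287,245), (263,278). Next I measure them.

```bash
cat >h.py <<'E'
import numpy as np,cv2
from scipy.spatial.transform import Rotation as R
def cloud(f,T=None):
    K=f["K"];T=f["cam_to_world"] if T is None else T
    z=f["z_map"].astype(float);v,u=np.mgrid[:480,:640]
    P=np.stack([(u-K[0,2])/K[0,0]*z,(v-K[1,2])/K[1,1]*z,z],-1)@T[:3,:3].T+T[:3,3]
    P[z<=0]=np.nan
    return P
def ray(f,u,v,zw,T=None):
    K=f["K"];T=f["cam_to_world"] if T is None else T
    d=T[:3,:3]@[(u-K[0,2])/K[0,0],(v-K[1,2])/K[1,1],1.];return T[:3,3]+d*(zw-T[2,3])/d[2]
def toolT(o):
    T=np.eye(4);T[:3,:3]=R.from_euler("xyz",o["tool_rot"]).as_matrix();T[:3,3]=o["position"];return T
E
python3 - <<'E'
from h import *
f=np.load("top0.npz");P=cloud(f)
S=np.load("scene0.npz");Q=cloud(S)
for n,u,v,r,z0,z1 in [("block",419,231,32,.017,.04),("sleeve",393,301,16,.055,.09),("hous",327,327,26,.026,.05),("flange",327,327,26,.006,.05),("bear",275,351,16,.008,.03),("d1",311,213,13,.033,.06),("d2",287,245,13,.033,.06),("d3",263,278,13,.033,.06),("D1",311,213,16,.02,.06),("D2",287,245,18,.02,.06),("D3",263,278,18,.02,.06)]:
    c=ray(f,u,v,(z0+z1)/2)
    for nm,X in (("top",P),("sc",Q)):
        m=(np.hypot(X[...,0]-c[0],X[...,1]-c[1])<r*.0021)&(X[...,2]>z0)&(X[...,2]<z1)
        if m.sum()<5: print(n,nm,m.sum());continue
        p=X[m];(cx,cy),rr=cv2.minEnclosingCircle(p[:,:2].astype(np.float32)*1000)
        print(n,nm,m.sum(),"mean",np.round(p.mean(0)*1000,1),"circ",round(cx,1),round(cy,1),"d",round(2*rr,1),"zmed",round(np.median(p[:,2])*1000,1))
for nm,X in(("top",P),("sc",Q)):
    m=(X[...,0]>.3)&(X[...,0]<.7)&(X[...,1]>-.1)&(X[...,1]<.5)&(abs(X[...,2])<.006);print(nm,"benchz",np.nanmedian(X[m][:,2])*1000)
print([ray(f,u,v,.015)for u,v in((313,188),(338,210),(236,291),(267,306))])
E
```

```text
block top 1851 mean [596.1  55.2  24.7] circ 596.5 54.7 d 100.5 zmed 25.0
block sc 2852 mean [596.1  51.6  24.2] circ 599.2 53.8 d 102.4 zmed 25.3
sleeve top 275 mean [454.9 117.6  70.2] circ 455.2 116.9 d 36.0 zmed 70.3
sleeve sc 527 mean [454.7 112.4  68. ] circ 456.6 116.2 d 36.3 zmed 70.2
hous top 277 mean [409.2 245.7  34.8] circ 410.6 244.8 d 57.9 zmed 34.9
hous sc 511 mean [410.9 243.7  32.9] circ 412.4 245.1 d 58.7 zmed 33.7
flange top 1145 mean [409.7 246.   19.3] circ 409.8 244.5 d 107.4 zmed 15.5
flange sc 1488 mean [409.2 238.9  21.7] circ 410.8 245.0 d 77.8 zmed 17.6
bear top 278 mean [363.4 351.7  16.5] circ 367.1 353.3 d 49.7 zmed 16.7
bear sc 363 mean [364.1 348.7  15.2] circ 365.4 350.3 d 44.1 zmed 16.0
d1 top 125 mean [636.6 273.3  38.9] circ 637.0 273.3 d 25.4 zmed 38.9
d1 sc 118 mean [636.7 270.7  38.5] circ 637.4 272.3 d 25.6 zmed 38.9
d2 top 130 mean [573.2 321.4  39.1] circ 576.2 321.7 d 31.7 zmed 39.1
d2 sc 117 mean [573.1 318.8  38.5] circ 574.0 321.4 d 26.6 zmed 38.9
d3 top 136 mean [509.5 370.   39.3] circ 503.7 366.7 d 39.8 zmed 39.3
d3 sc 116 mean [510.1 367.   38.6] circ 510.4 368.5 d 25.8 zmed 39.3
D1 top 200 mean [635.3 272.5  33.6] circ 636.9 272.8 d 62.9 zmed 36.8
D1 sc 218 mean [635.  268.4  33.2] circ 637.6 272.1 d 29.4 zmed 34.3
D2 top 376 mean [572.1 321.3  31.1] circ 572.9 321.5 d 72.8 zmed 29.5
D2 sc 331 mean [571.5 315.   30.9] circ 574.7 320.6 d 42.6 zmed 28.8
D3 top 593 mean [509.6 370.   30. ] circ 509.6 370.2 d 74.8 zmed 28.5
D3 sc 486 mean [508.5 363.1  29.9] circ 510.9 369.3 d 56.1 zmed 28.3
top benchz 0.8632929052507787
sc benchz 0.9388169660178303
[array([0.69336277, 0.26649862, 0.015     ]), array([0.64632655, 0.21645253, 0.015     ]), array([0.48621214, 0.42668381, 0.015     ]), array([0.45462355, 0.36468253, 0.015     ])]
```

Middle disc is the 42 mm one. Checking for obstacles along the swing to the work.

```bash
python3 - <<'E'
from h import *
P=np.concatenate([cloud(np.load(n+"0.npz")).reshape(-1,3) for n in("top","scene")])
P=P[(P[:,2]>.06)&(P[:,2]<.7)]
for y0 in np.arange(-.8,.6,.1):
    p=P[(P[:,1]>y0)&(P[:,1]<y0+.1)&(P[:,0]>.1)]
    if len(p): i=p[:,0].argsort()[:3]; print(round(y0,1),len(p),np.round(p[i],2).tolist(), np.round(np.percentile(p[:,0],[5,50]),2))
f=np.load("top0.npz");print([ray(f,u,v,-.8)[:2].round(2) for u,v in((475,250),(639,380),(546,212),(639,165))])
E
```

```text
-0.4 790 [[0.51, -0.36, 0.06], [0.51, -0.36, 0.06], [0.51, -0.36, 0.06]] [0.52 0.56]
-0.3 8537 [[0.57, -0.3, 0.11], [0.57, -0.3, 0.14], [0.57, -0.3, 0.12]] [0.59 0.63]
-0.2 21639 [[0.65, -0.2, 0.13], [0.65, -0.2, 0.29], [0.65, -0.2, 0.1]] [0.66 0.7 ]
-0.1 24469 [[0.72, -0.07, 0.34], [0.72, -0.07, 0.34], [0.72, -0.07, 0.34]] [0.74 0.79]
-0.0 13290 [[0.45, 0.1, 0.06], [0.45, 0.1, 0.06], [0.45, 0.1, 0.06]] [0.82 0.89]
0.1 7173 [[0.44, 0.11, 0.06], [0.44, 0.11, 0.07], [0.44, 0.12, 0.07]] [0.45 0.99]
0.2 2920 [[1.0, 0.2, 0.31], [1.0, 0.2, 0.31], [1.0, 0.2, 0.3]] [1.04 1.08]
0.3 11634 [[0.69, 0.4, 0.14], [0.69, 0.4, 0.13], [0.69, 0.4, 0.14]] [0.7 0.8]
0.4 19759 [[0.28, 0.5, 0.06], [0.28, 0.5, 0.09], [0.28, 0.5, 0.07]] [0.33 0.87]
0.5 6246 [[0.24, 0.53, 0.07], [0.24, 0.54, 0.08], [0.24, 0.54, 0.08]] [0.27 0.95]
[array([ 0.63, -0.27]), array([ 0.19, -0.78]), array([ 0.76, -0.52]), array([ 0.91, -0.84])]
```

{"fn": "carry_out", "kwargs": {
  "targets": [
    [0, 0, 0, 0, 0, 0.8, 0],
    [0, 0, 0, 0, 0, 0.8, 0],
    [0, 0, 0, 0, 0, 0.787, 0]
  ],
  "force": 50
}}

```text
clock: 0.35
position: [0.1543, -0.6055, 0.231]
tool_rot: [-3.141, 0.0, -0.004]
force: [0.3, 1.5, 0.2]
grip_width: 0.0852
```

{"fn": "carry_out", "kwargs": {
  "targets": [
    [7, -35, 0, 0, 0, 0, 0],
    [7, -35, 0, 0, 0, 0, 0],
    [7, -35, 0, 0, 0, 0, 0],
    [7, -35, 0, 0, 0, 0, 0],
    [7, -35, 0, 0, 0, 0, 0]
  ]
}}

```text
clock: 0.77
position: [0.1894, -0.4287, 0.231]
tool_rot: [-3.141, 0.0, -0.0]
force: [1.9, -1.4, 0.3]
grip_width: 0.0855
```

Tracks well. Continuing along the arc.

{"fn": "carry_out", "kwargs": {
  "targets": [
    [27, -24, 0, 0, 0, 0, 0],
    [27, -24, 0, 0, 0, 0, 0],
    [27, -24, 0, 0, 0, 0, 0],
    [27, -24, 0, 0, 0, 0, 0],
    [27, -24, 0, 0, 0, 0, 0]
  ]
}}

```text
clock: 1.18
position: [0.3255, -0.3092, 0.2314]
tool_rot: [3.141, -0.0, -0.0]
force: [-0.4, -1.0, 0.1]
grip_width: 0.0855
```

{"fn": "carry_out", "kwargs": {
  "targets": [
    [27, -24, 0, 0, 0, 0, 0],
    [27, -24, 0, 0, 0, 0, 0],
    [27, -24, 0, 0, 0, 0, 0],
    [6, -35, 0, 0, 0, 0, 0],
    [6, -35, 0, 0, 0, 0, 0]
  ]
}}

```text
clock: 1.6
position: [0.4182, -0.167, 0.2309]
tool_rot: [-3.141, 0.0, -0.0]
force: [0.6, 0.7, -0.0]
grip_width: 0.0855
```

{"fn": "carry_out", "kwargs": {
  "targets": [
    [6, -35, 0, 0, 0, 0, 0],
    [6, -35, 0, 0, 0, 0, 0],
    [6, -35, 0, 0, 0, 0, 0],
    [6, -35, 0, 0, 0, 0, 0],
    [6, -35, 0, 0, 0, 0, 0]
  ]
}}

```text
clock: 2.02
position: [0.4474, 0.008, 0.2313]
tool_rot: [3.142, 0.0, -0.0]
force: [1.4, -1.2, -0.5]
grip_width: 0.0852
```

```bash
python3 - <<'E'
from workcell import bot
from h import *
o=bot.observe();print({k:np.round(o[k],3).tolist() for k in("clock","qpos","position","tool_rot")})
f=bot.grab_frame("wrist");print(f["K"].round(1).tolist(),f["T_tool_cam"].round(4).tolist())
cv2.imwrite("pics/w1.png",f["color"][:,:,::-1])
E
```

```text
{'clock': 2.017, 'qpos': [0.118, 0.253, -0.319, 2.033, 0.103, 0.871, -1.829], 'position': [0.447, 0.008, 0.231], 'tool_rot': [3.142, 0.0, -0.0]}
[[353.5, 0.0, 315.7], [0.0, 353.5, 232.3], [0.0, 0.0, 1.0]] [[-0.0009, -0.9613, -0.2754, 0.0695], [1.0, -0.0008, -0.0003, -0.0009], [0.0001, -0.2754, 0.9613, -0.1433], [0.0, 0.0, 0.0, 1.0]]
```

View pics/w1.png

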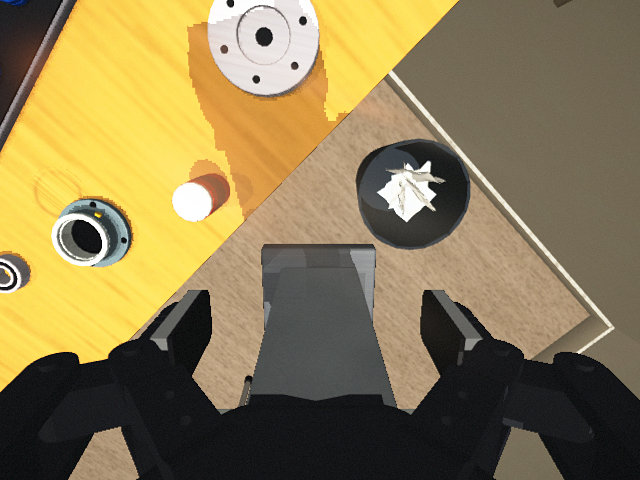

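The picture shows the housing (88,235), sleeve (193,200), block recess (264,35) and bearing (8,272). q7 nears its limit at yaw 0, so I turn to yaw +90° (tool x = world y, tool y = world x).

{"fn": "carry_out", "kwargs": {
  "targets": [
    [0, 0, 0, 0, 0, -1, 0],
    [0, 0, 0, 0, 0, -1, 0],
    [0, 0, 0, 0, 0, -1, 0],
    [0, 0, 0, 0, 0, -1, 0],
    [0, 0, 0, 0, 0, -1, 0]
  ]
}}

```text
clock: 2.48
position: [0.4475, 0.0063, 0.2312]
tool_rot: [-3.141, 0.0, 0.529]
force: [-0.1, 0.3, -0.1]
grip_width: 0.0856
```

{"fn": "carry_out", "kwargs": {
  "targets": [
    [0, 0, 0, 0, 0, -1, 0],
    [0, 0, 0, 0, 0, -1, 0],
    [0, 0, 0, 0, 0, -1, 0],
    [0, 0, 0, 0, 0, -1, 0],
    [0, 0, 0, 0, 0, -1, 0]
  ]
}}

```text
clock: 2.9
position: [0.4475, 0.0062, 0.2312]
tool_rot: [-3.141, 0.0, 1.052]
force: [-0.4, 0.4, -0.7]
grip_width: 0.0856
```

{"fn": "carry_out", "kwargs": {
  "targets": [
    [0, 0, 0, 0, 0, -1, 0],
    [0, 0, 0, 0, 0, -1, 0],
    [0, 0, 0, 0, 0, -1, 0],
    [0, 0, 0, 0, 0, -1, 0],
    [0, 0, 0, 0, 0, -1, 0]
  ]
}}

```text
clock: 3.32
position: [0.4474, 0.0062, 0.2312]
tool_rot: [-3.141, -0.0, 1.576]
force: [-0.3, -1.1, -0.0]
grip_width: 0.0853
```

{"fn": "carry_out", "kwargs": {
  "targets": [
    [34, -5, 0, 0, 0, 0, 0],
    [34, -5, 10, 0, 0, 0, 0],
    [34, -5, 15, 0, 0, 0, 0],
    [34, -5, 18, 0, 0, 0, 0],
    [34, -6, 18, 0, 0, 0, 0]
  ]
}}

```text
clock: 3.73
position: [0.4213, 0.1776, 0.1697]
tool_rot: [3.141, -0.0, 1.57]
force: [0.8, 0.7, -0.0]
grip_width: 0.0852
```

{"fn": "carry_out", "kwargs": {
  "targets": [
    [34, -6, 18, 0, 0, 0, 0],
    [33, -5, 17, 0, 0, 0, 0],
    [0, 0, 0, 0, 0, 0, 0],
    [0, 0, 0, 0, 0, 0, 0]
  ]
}}

```text
clock: 4.07
position: [0.4093, 0.245, 0.1343]
tool_rot: [-3.139, 0.0, 1.575]
force: [0.5, -1.1, 0.4]
grip_width: 0.0853
```

```bash
cat >>h.py <<'E'
def wrist(bot,name=None):
    o=bot.observe();f=bot.grab_frame("wrist");T=toolT(o)@f["T_tool_cam"]
    if name: cv2.imwrite(f"pics/{name}.png",f["color"][:,:,::-1])
    return o,f,T,cloud(f,T)
def edges(f,T,zw,c,r,tol=.004):
    """circle fit of image edges lying near radius r about c on plane z=zw"""
    g=cv2.cvtColor(f["color"],cv2.COLOR_RGB2GRAY);E=cv2.Canny(g,40,120)
    v,u=np.nonzero(E);K=f["K"]
    d=np.stack([(u-K[0,2])/K[0,0],(v-K[1,2])/K[1,1],np.ones(len(u))],1)@T[:3,:3].T
    X=(T[:3,3]+d*((zw-T[2,3])/d[:,2])[:,None])[:,:2]
    from scipy.optimize import least_squares
    c=np.array(c,float)
    for t in(tol*2,tol*2,tol,tol,tol/2,tol/2):
        m=abs(np.hypot(*(X-c).T)-r)<t
        c=least_squares(lambda p:np.hypot(*(X[m]-p).T)-r,c,loss="soft_l1",f_scale=.0007).x
    e=np.hypot(*(X[m]-c).T)-r;a=np.degrees(np.arctan2(*(X[m]-c).T[::-1]))
    return c*1000,m.sum(),round(1000*np.std(e),2),np.histogram(a,8,(-180,180))[0].tolist()
E
python3 - <<'E'
from workcell import bot
from h import *
o,f,T,P=wrist(bot,"w2");print({k:np.round(o[k],4).tolist() for k in("clock","qpos","position","tool_rot")})
for n,z,r in(("rim out",.035,.028),("mouth",.035,.0225),("flange",.013,.038)): print(n,edges(f,T,z,(.41,.245),r))
for n,z0,z1 in(("top",.029,.04),("fl",.009,.018)):
    m=(P[...,2]>z0)&(P[...,2]<z1)&(np.hypot(P[...,0]-.41,P[...,1]-.245)<.045);p=P[m];print(n,m.sum(),p.mean(0)*1000,cv2.minEnclosingCircle(p[:,:2].astype(np.float32)*1000))
E
```

```text
{'clock': 4.0667, 'qpos': [-0.2005, 0.4912, -0.5989, 2.0453, 0.4106, 0.7249, -1.0541], 'position': [0.4093, 0.245, 0.1343], 'tool_rot': [-3.1394, 0.0002, 1.5746]}
rim out (array([411.54390179, 246.77310128]), np.int64(362), np.float64(0.84), [37, 56, 63, 45, 37, 37, 35, 52])
mouth (array([411.80821268, 246.6808303 ]), np.int64(317), np.float64(0.93), [45, 43, 44, 36, 40, 32, 29, 48])
flange (array([411.56484425, 247.78345456]), np.int64(474), np.float64(0.96), [56, 59, 64, 45, 52, 78, 63, 57])
top 2122 [411.48365751 247.16100381  34.28977358] ((411.45281982421875, 247.0180206298828), 27.857097625732422)
fl 4631 [411.10723088 252.4478875   14.38439106] ((411.3459777832031, 246.84288024902344), 38.03865051269531)
```

View pics/w2.png

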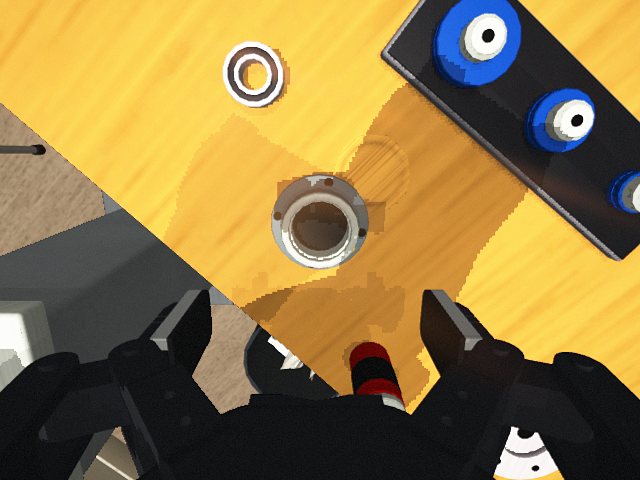

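The picture shows the housing centred at (320,228), the bearing at (253,75), and the tray discs upper right. Going down to grip the housing body.

{"fn": "carry_out", "kwargs": {
  "targets": [
    [1.5, 2.2, 30, 0, 0, 0, 0],
    [0, 0, 32, 0, 0, 0, 0],
    [0, 0, 30, 0, 0, 0, 0],
    [0, 0, 20, 0, 0, 0, 0],
    [0, 0, 10, 0, 0, 0, 0]
  ]
}}

```text
clock: 4.53
position: [0.4127, 0.243, 0.0116]
tool_rot: [-3.14, 0.002, 1.569]
force: [0.1, -0.4, 0.2]
grip_width: 0.0853
```

{"fn": "carry_out", "kwargs": {
  "targets": [
    [0, 0, 0, 0, 0, 0, 0],
    [0, 0, 0, 0, 0, 0, 255],
    [0, 0, 0, 0, 0, 0, 255],
    [0, 0, 0, 0, 0, 0, 255],
    [0, 0, 0, 0, 0, 0, 255]
  ],
  "force": 60
}}

```text
clock: 4.95
position: [0.4137, 0.245, 0.015]
tool_rot: [3.139, -0.001, 1.57]
force: [-2.9, -2.9, 18.0]
grip_width: 0.0537
```

{"fn": "carry_out", "kwargs": {
  "targets": [
    [0, 0, 0, 0, 0, 0, 255],
    [0, 0, 0, 0, 0, 0, 255],
    [0, 0, 0, 0, 0, 0, 255]
  ]
}}

```text
clock: 5.2
position: [0.4137, 0.245, 0.015]
tool_rot: [3.139, -0.001, 1.57]
force: [-2.7, -1.8, 18.9]
grip_width: 0.0539
```

Fingertips touch the flange but the grip is good. Lift and view the held part on the way to the block.

{"fn": "carry_out", "kwargs": {
  "targets": [
    [0, 0, -8, 0, 0, 0, 255],
    [0, 0, -25, 0, 0, 0, 255],
    [0, 0, -40, 0, 0, 0, 255],
    [0, 0, -40, 0, 0, 0, 255],
    [0, 0, -40, 0, 0, 0, 255]
  ]
}}

```text
clock: 5.62
position: [0.4122, 0.2446, 0.169]
tool_rot: [-3.141, -0.0, 1.571]
force: [1.5, 0.5, -1.0]
grip_width: 0.0529
```

{"fn": "carry_out", "kwargs": {
  "targets": [
    [-30, 21, 0, 0, 0, 0, 255],
    [-30, 21, 0, 0, 0, 0, 255],
    [-30, 21, 0, 0, 0, 0, 255],
    [-30, 21, 0, 0, 0, 0, 255],
    [-30, 21, 0, 0, 0, 0, 255]
  ]
}}

```text
clock: 6.03
position: [0.5186, 0.0929, 0.1677]
tool_rot: [3.14, 0.0, 1.57]
force: [0.9, 1.3, -1.4]
grip_width: 0.0535
```

{"fn": "carry_out", "kwargs": {
  "targets": [
    [-30, 20, 0, 0, 0, 0, 255],
    [-30, 20, 0, 0, 0, 0, 255],
    [-30, 20, 0, 0, 0, 0, 255],
    [-25, 16, 0, 0, 0, 0, 255],
    [0, 0, 0, 0, 0, 0, 255]
  ]
}}

```text
clock: 6.45
position: [0.5959, -0.0268, 0.167]
tool_rot: [3.14, 0.002, 1.564]
force: [-0.8, -0.3, -2.0]
grip_width: 0.0533
```

```bash
python3 - <<'E'
from workcell import bot
from h import *
import time
o,f,T,P=wrist(bot,"w3");np.savez("w3.npz",**f);print({k:np.round(o[k],4).tolist() for k in("clock","qpos","position","tool_rot","force","grip_width")})
x,y,z=o["position"]
for n,zz,r in(("block",.025,.05),("recess",.025,.0235)): print(n,edges(f,T,zz,(.5965,.055),r))
for zz in(z+.02,z+.022):
  for r in(.028,.0225):print("held",edges(f,T,zz,(x,y),r), "tcp",x*1000,y*1000)
m=(np.hypot(P[...,0]-x,P[...,1]-y)<.045)&(P[...,2]>z-.03)&(P[...,2]<z+.04)
h,e=np.histogram(P[m][:,2]-z,np.arange(-.03,.04,.004));print(dict(zip(e.round(3),h)))
m=(np.hypot(P[...,0]-.5965,P[...,1]-.055)<.06)&(P[...,2]>.02)&(P[...,2]<.03);p=P[m][:,:2];print(cv2.minEnclosingCircle(p.astype(np.float32)*1000))
E
```

```text
{'clock': 6.45, 'qpos': [0.3295, 0.602, -0.5607, 1.7191, 0.3873, 0.9316, -0.3935], 'position': [0.5959, -0.0268, 0.167], 'tool_rot': [3.1402, 0.0019, 1.5638], 'force': [-0.7758, -0.3206, -2.0312], 'grip_width': 0.0533}
block (array([598.96938402,  55.76961806]), np.int64(521), np.float64(0.53), [64, 57, 62, 68, 80, 65, 64, 61])
recess (array([598.90598319,  55.53369091]), np.int64(393), np.float64(0.83), [49, 50, 43, 49, 52, 53, 48, 49])
held (array([595.3508953 , -23.96633327]), np.int64(769), np.float64(0.83), [70, 68, 77, 62, 110, 139, 138, 105]) tcp 595.8944449831961 -26.75574677818529
held (array([595.3753533 , -19.86816238]), np.int64(675), np.float64(1.08), [120, 104, 102, 109, 55, 69, 68, 48]) tcp 595.8944449831961 -26.75574677818529
held (array([595.31942802, -22.68432831]), np.int64(760), np.float64(0.96), [71, 68, 78, 63, 116, 121, 126, 117]) tcp 595.8944449831961 -26.75574677818529
held (array([595.35834294, -18.29878294]), np.int64(780), np.float64(1.06), [119, 106, 104, 113, 55, 115, 113, 55]) tcp 595.8944449831961 -26.75574677818529
{np.float64(-0.03): np.int64(0), np.float64(-0.026): np.int64(0), np.float64(-0.022): np.int64(0), np.float64(-0.018): np.int64(0), np.float64(-0.014): np.int64(0), np.float64(-0.01): np.int64(113), np.float64(-0.006): np.int64(1349), np.float64(-0.002): np.int64(9364), np.float64(0.002): np.int64(949), np.float64(0.006): np.int64(971), np.float64(0.01): np.int64(1180), np.float64(0.014): np.int64(2172), np.float64(0.018): np.int64(5667), np.float64(0.022): np.int64(561), np.float64(0.026): np.int64(583), np.float64(0.03): np.int64(647), np.float64(0.034): np.int64(576)}
((598.8627319335938, 55.54444122314453), 49.99365234375)
```

View pics/w3.png

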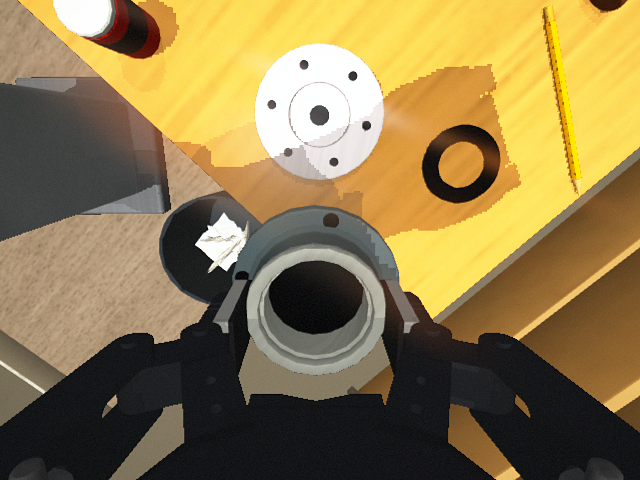

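```bash
cat >fitheld.py <<'E'
from h import *
def held(P,o,dz,r,tol=.003,yr=.04):
    """plane fit of a top face near TCP height dz, then enclosing circle"""
    x,y,z=o["position"]
    m=(np.hypot(P[...,0]-x,P[...,1]-y)<yr)&(abs(P[...,2]-z-dz)<tol)
    m=cv2.morphologyEx(m.astype(np.uint8),cv2.MORPH_OPEN,np.ones((3,3),np.uint8)).astype(bool)
    p=P[m];A=np.c_[p[:,:2]-[x,y],np.ones(len(p))];k=np.linalg.lstsq(A,p[:,2]-z,rcond=None)[0]
    q=p[abs(A@k-(p[:,2]-z))<.0015]
    (cx,cy),rr=cv2.minEnclosingCircle(((q[:,:2]-[x,y])*1000).astype(np.float32))
    print("n",len(q),"tilt deg x,y",np.degrees(k[:2]).round(2),"h",round(k[2]*1000,2),"centre-TCP",round(cx,2),round(cy,2),"d",round(2*rr,2),"ext x",np.percentile((q[:,0]-x)*1000,[.3,99.7]).round(1),"y",np.percentile((q[:,1]-y)*1000,[.3,99.7]).round(1))
E
python3 - <<'E'
from workcell import bot
from fitheld import *
o,f,T,P=wrist(bot);print({k:np.round(o[k],4).tolist() for k in("position","tool_rot")})
for dz,yr in((.02,.032),(.0195,.04),(-.001,.045)): held(P,o,dz,.028,.0035,yr)
print(edges(f,T,.025,(.5965,.055),.05),edges(f,T,.025,(.5965,.055),.0235))
E
```

```text
{'position': [0.5946, -0.0236, 0.1669], 'tool_rot': [3.141, 0.0005, 1.5659]}
n 5149 tilt deg x,y [-0.11  0.16] h 19.92 centre-TCP 0.06 4.18 d 61.27 ext x [-27.7  28.1] y [-25.   29.6]
n 5278 tilt deg x,y [-0.08  0.16] h 19.81 centre-TCP 0.02 7.46 d 78.56 ext x [-37.6  38. ] y [-25.   29.6]
n 9653 tilt deg x,y [-0.05 -1.68] h -0.4 centre-TCP -0.64 8.25 d 73.7 ext x [-35.7  34.8] y [-18.9  39.2]
(array([598.91367806,  55.75907999]), np.int64(504), np.float64(0.49), [67, 58, 57, 63, 75, 65, 61, 58]) (array([598.95215661,  55.63165713]), np.int64(382), np.float64(0.86), [46, 44, 48, 53, 43, 49, 49, 50])
```

Held level, its centre about +2 mm in y from the TCP. Moving to just above the block for a close comparison.

{"fn": "carry_out", "kwargs": {
  "targets": [
    [30, 1.5, 10, 0, 0, 0, 255],
    [30, 1, 25, 0, 0, 0, 255],
    [17, 1, 30, 0, 0, 0, 255],
    [0, 0, 30, 0, 0, 0, 255],
    [0, 0, 20, 0, 0, 0, 255]
  ]
}}

```text
clock: 6.97
position: [0.5958, 0.0594, 0.0499]
tool_rot: [-3.14, -0.001, 1.574]
force: [0.3, 0.1, -2.4]
grip_width: 0.0535
```

{"fn": "carry_out", "kwargs": {
  "targets": [
    [0, 0, 0, 0, 0, 0, 255],
    [0, 0, 0, 0, 0, 0, 255]
  ]
}}

```text
clock: 7.13
position: [0.5967, 0.0577, 0.0518]
tool_rot: [-3.141, -0.0, 1.572]
force: [-0.0, -0.6, -0.3]
grip_width: 0.0535
```

```bash
python3 - <<'E'
from workcell import bot
from fitheld import *
o,f,T,P=wrist(bot,"w4");np.savez("w4.npz",**f);print({k:np.round(o[k],4).tolist() for k in("clock","position","tool_rot","force")})
x,y,z=o["position"]
held(P,o,.02,.028,.0035,.031)
print("block",edges(f,T,.025,(.598,.055),.05,.003),"\nflange top",edges(f,T,z-.002,(x,y+.002),.038,.003))
E
```

```text
{'clock': 7.1333, 'position': [0.5967, 0.0577, 0.0518], 'tool_rot': [-3.1405, -0.0004, 1.5718], 'force': [-0.0483, -0.5577, -0.2827]}
n 5115 tilt deg x,y [-0.14  0.15] h 19.93 centre-TCP 0.01 3.06 d 59.86 ext x [-27.5  26.9] y [-24.8  29.6]
block (array([598.73281174,  55.39031355]), np.int64(676), np.float64(0.77), [43, 54, 42, 38, 88, 153, 165, 93]) 
flange top (array([596.2195213 ,  59.64844583]), np.int64(646), np.float64(0.73), [36, 50, 44, 35, 82, 145, 165, 89])
```

View pics/w4.png

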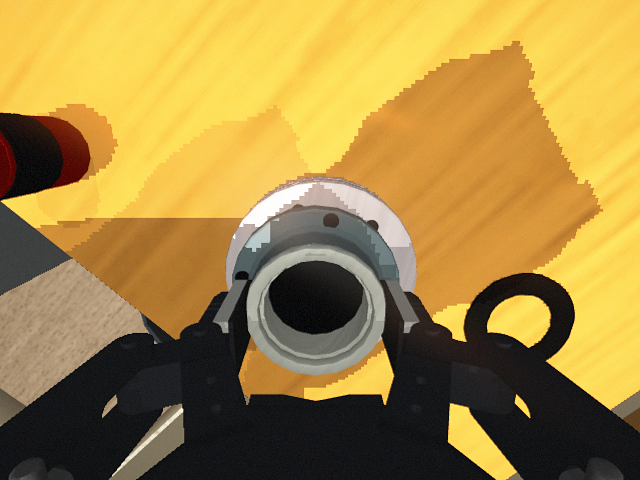

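The picture shows the flange at (317,~270), left of and beyond the block's centre (321). Correction: +2.4 mm x, −4.3 mm y, then down.

{"fn": "carry_out", "kwargs": {
  "targets": [
    [-4.3, 2.4, 2, 0, 0, 0, 255],
    [0, 0, 0, 0, 0, 0, 255],
    [0, 0, 5, 0, 0, 0, 255],
    [0, 0, 3, 0, 0, 0, 255],
    [0, 0, 0, 0, 0, 0, 255]
  ]
}}

```text
clock: 7.6
position: [0.5994, 0.0524, 0.0409]
tool_rot: [-3.141, 0.0, 1.57]
force: [-0.7, -0.5, -3.2]
grip_width: 0.0539
```

{"fn": "carry_out", "kwargs": {
  "targets": [
    [0, 0, 3, 0, 0, 0, 255],
    [0, 0, 0, 0, 0, 0, 255]
  ]
}}

```text
clock: 7.77
position: [0.5995, 0.0525, 0.0378]
tool_rot: [-3.141, 0.0, 1.571]
force: [-0.1, 0.2, -2.4]
grip_width: 0.0539
```

{"fn": "carry_out", "kwargs": {
  "targets": [
    [0, 0, 3, 0, 0, 0, 255],
    [0, 0, 0, 0, 0, 0, 255]
  ]
}}

```text
clock: 7.93
position: [0.5998, 0.0526, 0.0352]
tool_rot: [3.141, -0.0, 1.571]
force: [-0.2, 0.3, -2.7]
grip_width: 0.0535
```

Gone into the recess without contact force. Seat and release.

{"fn": "carry_out", "kwargs": {
  "targets": [
    [0, 0, 1, 0, 0, 0, 255],
    [0, 0, 0, 0, 0, 0, 255],
    [0, 0, 0, 0, 0, 0, 0],
    [0, 0, 0, 0, 0, 0, 0],
    [0, 0, 0, 0, 0, 0, 0]
  ]
}}

```text
clock: 8.35
position: [0.5998, 0.0526, 0.0342]
tool_rot: [3.142, -0.0, 1.571]
force: [-0.2, 0.8, 0.2]
grip_width: 0.0852
```

{"fn": "carry_out", "kwargs": {
  "targets": [
    [0, 0, 0, 0, 0, 0, 0],
    [0, 0, 0, 0, 0, 0, 0],
    [0, 0, -25, 0, 0, 0, 0],
    [0, 0, -40, 0, 0, 0, 0],
    [0, 0, -40, 0, 0, 0, 0]
  ]
}}

```text
clock: 8.77
position: [0.5988, 0.0526, 0.1397]
tool_rot: [-3.139, -0.0, 1.571]
force: [1.0, -0.8, 1.3]
grip_width: 0.0856
```

{"fn": "carry_out", "kwargs": {
  "targets": [
    [0, 0, 0, 0, 0, 0, 0],
    [0, 0, 0, 0, 0, 0, 0]
  ]
}}

```text
clock: 8.93
position: [0.6009, 0.0525, 0.1415]
tool_rot: [3.138, -0.0, 1.57]
force: [0.4, -0.4, -0.7]
grip_width: 0.0857
```

```bash
python3 - <<'E'
from workcell import bot
from fitheld import *
o,f,T,P=wrist(bot,"w5");np.savez("w5.npz",**f);print({k:np.round(o[k],4).tolist() for k in("clock","position","tool_rot","force","grip_width")})
x,y,z=o["position"]
c=(.5987,.0555)
held(P,o,.055-z,.028,.0035,.045);held(P,o,.033-z,.038,.004,.05)
print("block",edges(f,T,.025,c,.05,.003),"\nflange",edges(f,T,.033,c,.038,.003),"\nrim",edges(f,T,.055,c,.028,.003))
E
```

```text
{'clock': 8.9333, 'position': [0.6009, 0.0525, 0.1415], 'tool_rot': [3.1377, -0.0002, 1.5701], 'force': [0.4154, -0.3649, -0.7459], 'grip_width': 0.0857}
n 1694 tilt deg x,y [0.07 0.16] h -86.26 centre-TCP -1.58 2.23 d 55.86 ext x [-28.8  25.5] y [-25.   29.6]
n 4224 tilt deg x,y [ 0.01 -0.87] h -107.01 centre-TCP -1.69 2.41 d 75.27 ext x [-38.1  34.9] y [-25.9  38.9]
block (array([598.83156131,  55.70253806]), np.int64(512), np.float64(0.64), [61, 40, 54, 62, 62, 82, 86, 65]) 
flange (array([599.3857303 ,  55.13843491]), np.int64(410), np.float64(0.56), [45, 55, 55, 52, 46, 56, 50, 51]) 
rim (array([599.46028259,  54.44376752]), np.int64(357), np.float64(0.68), [39, 62, 61, 41, 38, 38, 40, 38])
```

View pics/w5.png

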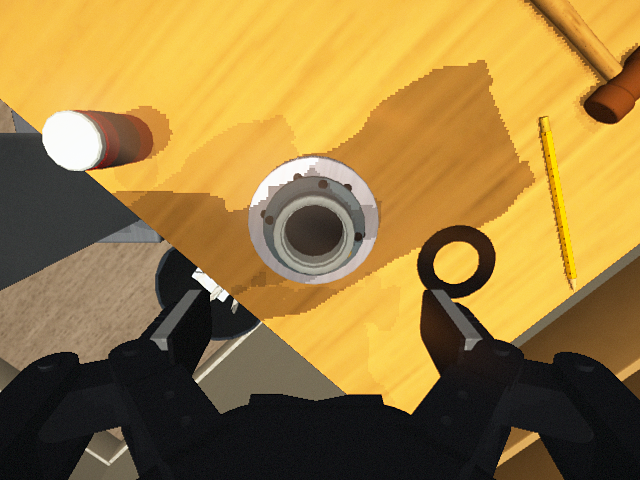

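The picture shows the housing at (315,228) concentric in the block; its rim lies at z 55 mm, tilt 0.1°, so it is home. Now the bearing.

{"fn": "carry_out", "kwargs": {
  "targets": [
    [27, -21, 0, 0, 0, 0, 0],
    [27, -21, 0, 0, 0, 0, 0],
    [27, -21, 0, 0, 0, 0, 0],
    [27, -21, 0, 0, 0, 0, 0],
    [27, -21, 0, 0, 0, 0, 0]
  ]
}}

```text
clock: 9.4
position: [0.493, 0.1882, 0.1381]
tool_rot: [-3.14, 0.001, 1.57]
force: [1.5, 1.8, 0.5]
grip_width: 0.0854
```

{"fn": "carry_out", "kwargs": {
  "targets": [
    [27, -22, 0, 0, 0, 0, 0],
    [27, -22, 0, 0, 0, 0, 0],
    [27, -22, 5, 0, 0, 0, 0],
    [27, -22, 6, 0, 0, 0, 0],
    [27, -22, 6, 0, 0, 0, 0]
  ]
}}

```text
clock: 9.82
position: [0.3832, 0.3232, 0.1211]
tool_rot: [-3.14, 0.001, 1.57]
force: [1.5, 0.3, 0.2]
grip_width: 0.0853
```

{"fn": "carry_out", "kwargs": {
  "targets": [
    [29, -22, 9, 0, 0, 0, 0],
    [0, 0, 0, 0, 0, 0, 0],
    [0, 0, 0, 0, 0, 0, 0],
    [0, 0, 0, 0, 0, 0, 0]
  ]
}}

```text
clock: 10.15
position: [0.3627, 0.3509, 0.1125]
tool_rot: [-3.141, 0.001, 1.571]
force: [0.4, 0.5, 1.0]
grip_width: 0.0852
```

```bash
python3 - <<'E'
from workcell import bot
from fitheld import *
o,f,T,P=wrist(bot,"w6");np.savez("w6.npz",**f);print({k:np.round(o[k],4).tolist() for k in("clock","qpos","position","tool_rot","force","grip_width")})
x,y,z=o["position"]
held(P,o,.016-z,.021,.003,.035)
print(edges(f,T,.016,(.3645,.352),.021,.003))
E
```

```text
{'clock': 10.15, 'qpos': [-0.4595, 0.5607, -0.5697, 1.9928, 0.4521, 0.7162, -1.308], 'position': [0.3627, 0.3509, 0.1125], 'tool_rot': [-3.1405, 0.0013, 1.571], 'force': [0.3647, 0.5278, 0.9823], 'grip_width': 0.0852}
n 1954 tilt deg x,y [ 0.16 -0.04] h -96.18 centre-TCP 2.29 1.8 d 41.73 ext x [-17.9  22.3] y [-18.   22.3]
(array([365.0474071 , 353.02587544]), np.int64(223), np.float64(0.54), [27, 23, 26, 34, 30, 26, 24, 33])
```

{"fn": "carry_out", "kwargs": {
  "targets": [
    [2, 2.3, 25, 0, 0, 0, 0],
    [0, 0, 30, 0, 0, 0, 0],
    [0, 0, 25, 0, 0, 0, 0],
    [0, 0, 15, 0, 0, 0, 0],
    [0, 0, 5, 0, 0, 0, 0]
  ]
}}

```text
clock: 10.62
position: [0.3652, 0.3515, 0.0111]
tool_rot: [-3.14, 0.003, 1.569]
force: [-0.7, -0.6, 0.0]
grip_width: 0.0854
```

{"fn": "carry_out", "kwargs": {
  "targets": [
    [0, 0, 0, 0, 0, 0, 60],
    [0, 0, 0, 0, 0, 0, 80],
    [0, 0, 0, 0, 0, 0, 95],
    [0, 0, 0, 0, 0, 0, 95]
  ]
}}

```text
clock: 10.95
position: [0.3657, 0.3537, 0.0143]
tool_rot: [3.14, -0.001, 1.57]
force: [0.0, -0.7, -0.2]
grip_width: 0.0535
```

```bash
python3 - <<'E'
from workcell import bot
from fitheld import *
o,f,T,P=wrist(bot,"w7");np.savez("w7.npz",**f);print({k:np.round(o[k],4).tolist() for k in("clock","position","tool_rot","force","grip_width")})
x,y,z=o["position"]
held(P,o,.016-z,.021,.003,.035)
print(edges(f,T,.016,(.365,.353),.021,.003))
for s in(-1,1):
    m=(abs(P[...,0]-x)>.022)&(s*(P[...,0]-x)>0)&(abs(P[...,0]-x)<.05)&(abs(P[...,1]-y)<.02)&(P[...,2]>.0035)
    print(s,np.percentile(P[m][:,2]*1000,[0,1,5,20]).round(1),m.sum())
E
```

```text
{'clock': 10.95, 'position': [0.3657, 0.3537, 0.0143], 'tool_rot': [3.1404, -0.0011, 1.57], 'force': [0.0254, -0.7328, -0.2416], 'grip_width': 0.0535}
n 4871 tilt deg x,y [ 0.06 -0.23] h 1.92 centre-TCP -1.02 -1.04 d 42.48 ext x [-20.9  19.4] y [-21.   19.6]
(array([364.98867877, 353.10294694]), np.int64(390), np.float64(0.66), [48, 40, 42, 45, 55, 49, 45, 66])
-1 [17.7 23.7 32.8 55.9] 11680
1 [17.9 24.1 34.  58.5] 13017
```

View pics/w7.png

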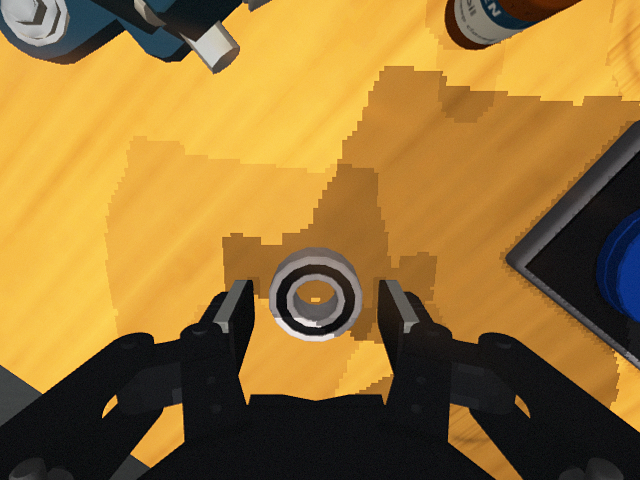

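Fingertips are about 3.4 mm above the TCP at this opening, matching the swing model, so I can go 7.5 mm lower and close.

{"fn": "carry_out", "kwargs": {
  "targets": [
    [0, -0.5, 4, 0, 0, 0, 95],
    [0, 0, 3.5, 0, 0, 0, 95],
    [0, 0, 0, 0, 0, 0, 95],
    [0, 0, 0, 0, 0, 0, 255],
    [0, 0, 0, 0, 0, 0, 255]
  ],
  "force": 45
}}

```text
clock: 11.42
position: [0.3644, 0.3535, 0.006]
tool_rot: [-3.142, 0.0, 1.571]
force: [-2.1, -1.8, 9.5]
grip_width: 0.0399
```

{"fn": "carry_out", "kwargs": {
  "targets": [
    [0, 0, 0, 0, 0, 0, 255],
    [0, 0, 0, 0, 0, 0, 255],
    [0, 0, -3, 0, 0, 0, 255],
    [0, 0, -15, 0, 0, 0, 255],
    [0, 0, -20, 0, 0, 0, 255]
  ]
}}

```text
clock: 11.83
position: [0.3638, 0.3531, 0.0434]
tool_rot: [-3.14, 0.002, 1.571]
force: [-1.2, -0.4, -1.6]
grip_width: 0.0398
```

{"fn": "carry_out", "kwargs": {
  "targets": [
    [0, 0, -40, 0, 0, 0, 255],
    [0, 0, -40, 0, 0, 0, 255],
    [0, 0, -20, 0, 0, 0, 255],
    [0, 0, 0, 0, 0, 0, 255],
    [0, 0, 0, 0, 0, 0, 255]
  ]
}}

```text
clock: 12.25
position: [0.3651, 0.3537, 0.1449]
tool_rot: [3.14, -0.001, 1.57]
force: [0.4, -0.4, -2.4]
grip_width: 0.0396
```

```bash
python3 - <<'E'
from workcell import bot
from fitheld import *
o,f,T,P=wrist(bot);np.savez("w8.npz",**f);print({k:np.round(o[k],4).tolist() for k in("clock","position","tool_rot","force","grip_width")})
x,y,z=o["position"]
for d in (.007,.009,.011): held(P,o,d,.021,.003,.023)
print(edges(f,T,z+.009,(x,y),.021,.003))
E
```

```text
{'clock': 12.25, 'position': [0.3651, 0.3537, 0.1449], 'tool_rot': [3.1397, -0.0013, 1.5701], 'force': [0.4187, -0.3655, -2.44], 'grip_width': 0.0396}
n 399 tilt deg x,y [-0.78 -0.87] h 7.6 centre-TCP 1.13 2.21 d 41.55 ext x [-17.3  19.6] y [-15.7  20.1]
n 5363 tilt deg x,y [ 0.19 -0.19] h 10.02 centre-TCP -0.36 -0.68 d 42.53 ext x [-20.3  19.3] y [-20.6  19.8]
n 5373 tilt deg x,y [0.17 0.09] h 10.17 centre-TCP -0.45 -0.64 d 42.42 ext x [-20.4  19.3] y [-20.6  19.8]
(array([364.6928127 , 352.63287099]), np.int64(374), np.float64(0.58), [46, 44, 43, 37, 55, 47, 47, 55])
```

Bearing held level. Carrying it to the housing.

{"fn": "carry_out", "kwargs": {
  "targets": [
    [-27, 21, 0, 0, 0, 0, 255],
    [-27, 21, 0, 0, 0, 0, 255],
    [-27, 21, 0, 0, 0, 0, 255],
    [-27, 21, 0, 0, 0, 0, 255],
    [-27, 21, 0, 0, 0, 0, 255]
  ]
}}

```text
clock: 12.72
position: [0.4697, 0.2168, 0.1425]
tool_rot: [-3.14, 0.001, 1.571]
force: [0.3, 0.7, -0.8]
grip_width: 0.0399
```

{"fn": "carry_out", "kwargs": {
  "targets": [
    [-27, 21, 0, 0, 0, 0, 255],
    [-27, 21, 0, 0, 0, 0, 255],
    [-27, 21, 0, 0, 0, 0, 255],
    [-27, 22, 0, 0, 0, 0, 255],
    [-27, 22, 0, 0, 0, 0, 255]
  ]
}}

```text
clock: 13.13
position: [0.5766, 0.0818, 0.1423]
tool_rot: [-3.139, 0.0, 1.571]
force: [0.8, 1.0, -0.6]
grip_width: 0.0395
```

{"fn": "carry_out", "kwargs": {
  "targets": [
    [-28.3, 22.7, 10, 0, 0, 0, 255],
    [0, 0, 25, 0, 0, 0, 255],
    [0, 0, 25, 0, 0, 0, 255],
    [0, 0, 14, 0, 0, 0, 255],
    [0, 0, 0, 0, 0, 0, 255]
  ]
}}

```text
clock: 13.55
position: [0.5969, 0.0553, 0.066]
tool_rot: [-3.136, 0.0, 1.572]
force: [0.3, -0.2, -1.2]
grip_width: 0.0398
```

{"fn": "carry_out", "kwargs": {
  "targets": [
    [0, 0, 0, 0, 0, 0, 255],
    [0, 0, 0, 0, 0, 0, 255],
    [0, 0, 0, 0, 0, 0, 255]
  ]
}}

```text
clock: 13.8
position: [0.5998, 0.0556, 0.071]
tool_rot: [3.14, -0.0, 1.571]
force: [0.1, -0.2, -0.5]
grip_width: 0.0398
```

```bash
python3 - <<'E'
from workcell import bot
from fitheld import *
o,f,T,P=wrist(bot,"w9");np.savez("w9.npz",**f);print({k:np.round(o[k],4).tolist() for k in("clock","position","tool_rot","force","grip_width")})
x,y,z=o["position"]
held(P,o,.01,.021,.003,.023)
print("bearing",edges(f,T,z+.01,(x,y),.021,.003),"\nrim",edges(f,T,.055,(.5995,.0548),.028,.002),"\nblock",edges(f,T,.025,(.5988,.0555),.05,.003),"\nflange",edges(f,T,.033,(.5995,.0552),.038,.002))
E
```

```text
{'clock': 13.8, 'position': [0.5998, 0.0556, 0.071], 'tool_rot': [3.14, -0.0002, 1.571], 'force': [0.1278, -0.2089, -0.4667], 'grip_width': 0.0398}
n 5415 tilt deg x,y [ 0.09 -0.13] h 10.07 centre-TCP -0.66 -0.58 d 42.79 ext x [-20.4  19.3] y [-20.6  19.9]
bearing (array([599.22740736,  58.86774252]), np.int64(399), np.float64(0.78), [39, 49, 47, 44, 60, 48, 53, 59]) 
rim (array([599.40482458,  54.26887424]), np.int64(335), np.float64(0.54), [20, 30, 28, 21, 48, 73, 71, 44]) 
block (array([598.77545224,  55.20136959]), np.int64(581), np.float64(0.74), [53, 37, 40, 48, 76, 131, 116, 80]) 
flange (array([599.22839501,  54.94140465]), np.int64(381), np.float64(0.5), [28, 31, 34, 29, 58, 75, 58, 68])
```

View pics/w9.png

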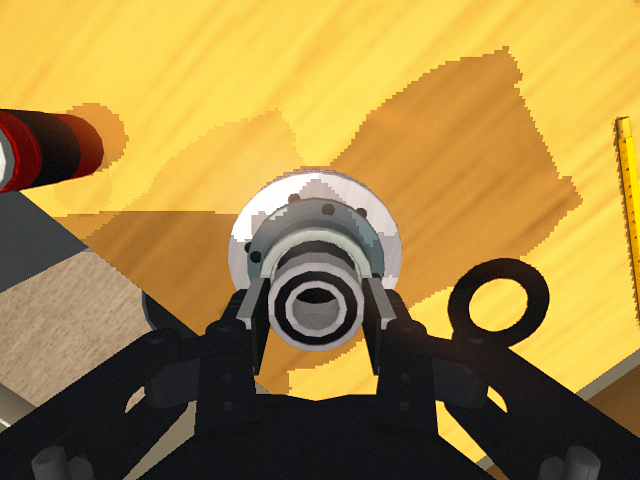

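The picture shows the bearing at (316,308) above the mouth, aligned within about 0.5 mm by the fits. Lowering in steps.

{"fn": "carry_out", "kwargs": {
  "targets": [
    [-0.4, 0, 5, 0, 0, 0, 255],
    [0, 0, 4, 0, 0, 0, 255],
    [0, 0, 2, 0, 0, 0, 255],
    [0, 0, 0, 0, 0, 0, 255]
  ]
}}

```text
clock: 14.18
position: [0.5989, 0.0547, 0.0583]
tool_rot: [-3.141, 0.0, 1.571]
force: [0.0, -0.8, -0.7]
grip_width: 0.0398
```

{"fn": "carry_out", "kwargs": {
  "targets": [
    [0, 0, 2, 0, 0, 0, 255],
    [0, 0, 0, 0, 0, 0, 255]
  ]
}}

```text
clock: 14.35
position: [0.5991, 0.0548, 0.0565]
tool_rot: [-3.141, -0.0, 1.571]
force: [0.0, 0.6, -2.2]
grip_width: 0.0394
```

{"fn": "carry_out", "kwargs": {
  "targets": [
    [0, 0, 1.5, 0, 0, 0, 255],
    [0, 0, 0, 0, 0, 0, 255]
  ]
}}

```text
clock: 14.52
position: [0.5993, 0.0548, 0.0561]
tool_rot: [3.141, 0.0, 1.57]
force: [-5.1, -0.8, 13.1]
grip_width: 0.0401
```

Bottomed at the expected height (TCP 56 mm, 13 N). Release and check.

{"fn": "carry_out", "kwargs": {
  "targets": [
    [0, 0, -0.8, 0, 0, 0, 255],
    [0, 0, 0, 0, 0, 0, 0],
    [0, 0, 0, 0, 0, 0, 0],
    [0, 0, 0, 0, 0, 0, 0],
    [0, 0, 0, 0, 0, 0, 0]
  ]
}}

```text
clock: 14.93
position: [0.5992, 0.0548, 0.056]
tool_rot: [-3.142, -0.0, 1.571]
force: [0.2, -0.2, -0.2]
grip_width: 0.0845
```

{"fn": "carry_out", "kwargs": {
  "targets": [
    [0, 0, 0, 0, 0, 0, 0],
    [0, 0, -25, 0, 0, 0, 0],
    [0, 0, -40, 0, 0, 0, 0],
    [0, 0, -40, 0, 0, 0, 0],
    [0, 0, 0, 0, 0, 0, 0]
  ]
}}

```text
clock: 15.35
position: [0.602, 0.0557, 0.168]
tool_rot: [3.133, -0.001, 1.57]
force: [1.3, -0.2, -0.2]
grip_width: 0.0856
```

{"fn": "carry_out", "kwargs": {
  "targets": [
    [0, 0, 0, 0, 0, 0, 0],
    [0, 0, 0, 0, 0, 0, 0],
    [0, 0, 0, 0, 0, 0, 0]
  ]
}}

```text
clock: 15.6
position: [0.5987, 0.0546, 0.1601]
tool_rot: [-3.14, 0.0, 1.571]
force: [-0.6, 0.5, -0.4]
grip_width: 0.0853
```

```bash
python3 - <<'E'
from workcell import bot
from fitheld import *
o,f,T,P=wrist(bot,"w10");np.savez("w10.npz",**f);print({k:np.round(o[k],4).tolist() for k in("clock","position","tool_rot","force","grip_width")})
x,y,z=o["position"]
held(P,o,.066-z,.021,.003,.035);held(P,o,.055-z,.028,.003,.031)
print("bearing",edges(f,T,.066,(.5993,.0548),.021,.003),"\nrim",edges(f,T,.055,(.5995,.0548),.028,.002))
E
```

```text
{'clock': 15.6, 'position': [0.5987, 0.0546, 0.1601], 'tool_rot': [-3.1401, 0.0002, 1.5707], 'force': [-0.5547, 0.5442, -0.376], 'grip_width': 0.0853}
n 1978 tilt deg x,y [-0.17 -0.06] h -93.81 centre-TCP -0.19 -0.4 d 42.16 ext x [-19.9  20. ] y [-20.8  20. ]
n 1186 tilt deg x,y [-0.07 -0.27] h -104.72 centre-TCP 0.39 0.19 d 55.61 ext x [-26.7  27.5] y [-26.7  27.6]
bearing (array([598.89921033,  53.69027816]), np.int64(242), np.float64(0.71), [21, 28, 33, 30, 37, 27, 28, 38]) 
rim (array([599.50745523,  54.20688883]), np.int64(255), np.float64(0.51), [25, 33, 30, 25, 36, 35, 37, 34])
```

View pics/w10.png

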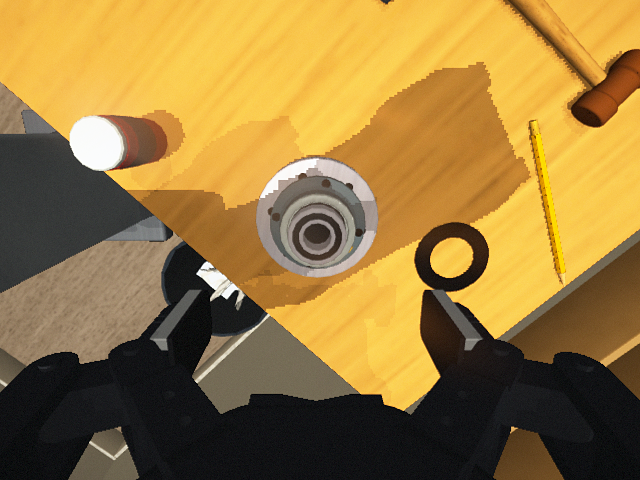

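Bearing seated: top 66.3 mm, 10.9 mm above the rim, tilt under 0.2°; it sits at (316,232) in the picture. Now the disc.

{"fn": "carry_out", "kwargs": {
  "targets": [
    [33, -3, 0, 0, 0, 0, 0],
    [33, -3, 0, 0, 0, 0, 0],
    [33, -3, 0, 0, 0, 0, 0],
    [33, -3, 0, 0, 0, 0, 0],
    [33, -3, 3, 0, 0, 0, 0]
  ]
}}

```text
clock: 16.07
position: [0.5837, 0.2213, 0.1575]
tool_rot: [-3.141, 0.0, 1.571]
force: [1.0, -0.1, 0.3]
grip_width: 0.0854
```

{"fn": "carry_out", "kwargs": {
  "targets": [
    [33, -3, 5, 0, 0, 0, 0],
    [33, -3, 6, 0, 0, 0, 0],
    [36, -4, 6, 0, 0, 0, 0],
    [0, 0, 0, 0, 0, 0, 0],
    [0, 0, 0, 0, 0, 0, 0]
  ]
}}

```text
clock: 16.48
position: [0.5725, 0.3242, 0.1395]
tool_rot: [-3.139, 0.0, 1.574]
force: [0.1, -1.0, -0.8]
grip_width: 0.0855
```

{"fn": "carry_out", "kwargs": {
  "targets": [
    [0, 0, 0, 0, 0, 0, 0],
    [0, 0, 0, 0, 0, 0, 0]
  ]
}}

```text
clock: 16.65
position: [0.5746, 0.3206, 0.1406]
tool_rot: [-3.141, 0.001, 1.569]
force: [0.1, 0.0, -0.3]
grip_width: 0.0853
```

```bash
python3 - <<'E'
from workcell import bot
from fitheld import *
o,f,T,P=wrist(bot,"w11");np.savez("w11.npz",**f);print({k:np.round(o[k],4).tolist() for k in("clock","qpos","position","tool_rot","grip_width")})
x,y,z=o["position"]
held(P,o,.027-z,.021,.003,.035);held(P,o,.039-z,.013,.003,.031)
print("disc",edges(f,T,.027,(x,y),.021,.003),"\nboss",edges(f,T,.039,(x,y),.013,.002))
E
```

```text
{'clock': 16.65, 'qpos': [-0.2529, 0.7253, -0.5515, 1.5627, 0.4328, 0.9787, -0.9384], 'position': [0.5746, 0.3206, 0.1406], 'tool_rot': [-3.1411, 0.001, 1.5694], 'grip_width': 0.0853}
n 1266 tilt deg x,y [ 0.03 -0.23] h -113.01 centre-TCP 0.94 2.39 d 42.13 ext x [-19.1  20.9] y [-18.   22.8]
n 759 tilt deg x,y [-0.07 -1.25] h -101.43 centre-TCP 1.03 2.94 d 24.84 ext x [-10.4  12.7] y [-8.6 14.5]
disc (array([575.52030604, 323.4959212 ]), np.int64(159), np.float64(0.43), [25, 23, 25, 25, 23, 14, 4, 20]) 
boss (array([575.52781295, 323.73131626]), np.int64(129), np.float64(0.35), [16, 16, 15, 17, 15, 17, 17, 16])
```

View pics/w11.png

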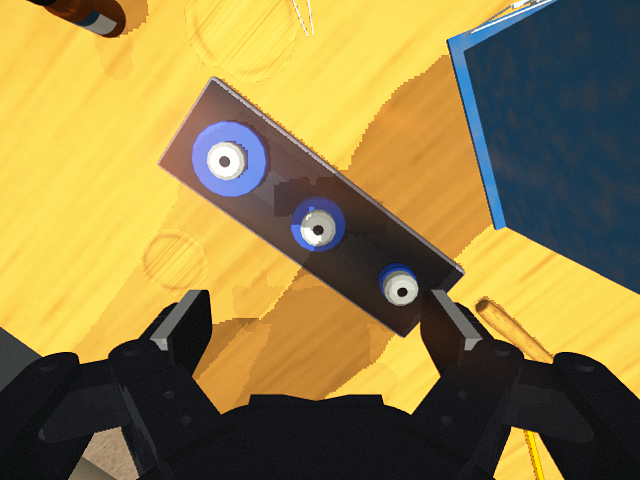

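The middle disc, at (317,225), measures 42.1 mm. Going down to grip it.

{"fn": "carry_out", "kwargs": {
  "targets": [
    [2.6, 0.9, 25, 0, 0, 0, 0],
    [0, 0, 35, 0, 0, 0, 0],
    [0, 0, 30, 0, 0, 0, 0],
    [0, 0, 20, 0, 0, 0, 0],
    [0, 0, 10, 0, 0, 0, 0]
  ]
}}

```text
clock: 17.12
position: [0.5745, 0.3226, 0.0184]
tool_rot: [-3.139, 0.002, 1.569]
force: [-0.3, -0.2, -0.8]
grip_width: 0.0857
```

{"fn": "carry_out", "kwargs": {
  "targets": [
    [0, 0, 3, 0, 0, 0, 0],
    [0, 0, 0, 0, 0, 0, 0],
    [0, 0, 0, 0, 0, 0, 0],
    [0, 0, 0, 0, 0, 0, 0]
  ]
}}

```text
clock: 17.45
position: [0.576, 0.3247, 0.0197]
tool_rot: [3.14, -0.001, 1.57]
force: [0.9, -0.1, 0.2]
grip_width: 0.0855
```

{"fn": "carry_out", "kwargs": {
  "targets": [
    [-1.2, -0.5, 3.5, 0, 0, 0, 0],
    [0, 0, 0, 0, 0, 0, 0],
    [0, 0, 0, 0, 0, 0, 255],
    [0, 0, 0, 0, 0, 0, 255],
    [0, 0, 0, 0, 0, 0, 255]
  ]
}}

```text
clock: 17.87
position: [0.5747, 0.3233, 0.0147]
tool_rot: [3.141, -0.0, 1.571]
force: [-0.5, -0.0, 0.7]
grip_width: 0.0516
```

{"fn": "carry_out", "kwargs": {
  "targets": [
    [0, 0, 0, 0, 0, 0, 255],
    [0, 0, 0, 0, 0, 0, 255],
    [0, 0, 0, 0, 0, 0, 255]
  ]
}}

```text
clock: 18.12
position: [0.5748, 0.3233, 0.0151]
tool_rot: [3.141, -0.0, 1.571]
force: [-1.6, -0.9, 7.3]
grip_width: 0.0399
```

{"fn": "carry_out", "kwargs": {
  "targets": [
    [0, 0, -4, 0, 0, 0, 255],
    [0, 0, -15, 0, 0, 0, 255],
    [0, 0, -40, 0, 0, 0, 255],
    [0, 0, -40, 0, 0, 0, 255],
    [0, 0, -35, 0, 0, 0, 255]
  ]
}}

```text
clock: 18.53
position: [0.5745, 0.3235, 0.152]
tool_rot: [3.141, -0.001, 1.571]
force: [0.6, 0.5, -1.5]
grip_width: 0.0398
```

{"fn": "carry_out", "kwargs": {
  "targets": [
    [0, 0, 0, 0, 0, 0, 255],
    [0, 0, 0, 0, 0, 0, 255],
    [0, 0, 0, 0, 0, 0, 255]
  ]
}}

```text
clock: 18.78
position: [0.5746, 0.323, 0.1492]
tool_rot: [3.141, 0.0, 1.571]
force: [-0.0, -0.1, -1.1]
grip_width: 0.0397
```

```bash
python3 - <<'E'
from workcell import bot
from fitheld import *
o,f,T,P=wrist(bot,"w12");np.savez("w12.npz",**f);print({k:np.round(o[k],4).tolist() for k in("clock","position","tool_rot","grip_width")})
for d in(.0105,.0225): held(P,o,d,.021,.003,.0225)
E
```

```text
{'clock': 18.7833, 'position': [0.5746, 0.323, 0.1492], 'tool_rot': [3.1412, 0.0001, 1.5705], 'grip_width': 0.0397}
n 3321 tilt deg x,y [ 0.03 -1.08] h 12.34 centre-TCP -0.5 0.19 d 43.15 ext x [-20.4  19.4] y [-19.8  20.4]
n 2578 tilt deg x,y [ 0.15 -3.52] h 23.82 centre-TCP -0.53 1.78 d 42.0 ext x [-20.5  19.4] y [-11.   12.5]
```

Disc held. Carry to above the bearing.

{"fn": "carry_out", "kwargs": {
  "targets": [
    [-33.6, 3, 0, 0, 0, 0, 255],
    [-33.6, 3, 0, 0, 0, 0, 255],
    [-33.6, 3, 0, 0, 0, 0, 255],
    [-33.6, 3, 0, 0, 0, 0, 255],
    [-33.6, 3, 0, 0, 0, 0, 255]
  ]
}}

```text
clock: 19.25
position: [0.5889, 0.1535, 0.1475]
tool_rot: [-3.14, 0.0, 1.571]
force: [0.9, -0.6, -1.2]
grip_width: 0.04
```

{"fn": "carry_out", "kwargs": {
  "targets": [
    [-33.6, 3, 0, 0, 0, 0, 255],
    [-33.6, 3, 0, 0, 0, 0, 255],
    [-33.6, 3.4, 0, 0, 0, 0, 255],
    [0, 0, 20, 0, 0, 0, 255],
    [0, 0, 25, 0, 0, 0, 255]
  ]
}}

```text
clock: 19.67
position: [0.5997, 0.0516, 0.1035]
tool_rot: [3.14, 0.001, 1.567]
force: [0.7, 1.1, -1.3]
grip_width: 0.04
```

{"fn": "carry_out", "kwargs": {
  "targets": [
    [0, 0, 20, 0, 0, 0, 255],
    [0, 0, 0, 0, 0, 0, 255],
    [0, 0, 0, 0, 0, 0, 255],
    [0, 0, 0, 0, 0, 0, 255],
    [0, 0, 0, 0, 0, 0, 255]
  ]
}}

```text
clock: 20.08
position: [0.5995, 0.0547, 0.0847]
tool_rot: [3.14, -0.0, 1.571]
force: [0.3, 0.0, 0.0]
grip_width: 0.0399
```

```bash
python3 - <<'E'
from workcell import bot
from fitheld import *
o,f,T,P=wrist(bot,"w13");np.savez("w13.npz",**f);print({k:np.round(o[k],4).tolist() for k in("clock","position","tool_rot","grip_width")})
x,y,z=o["position"]
for d in(.012,.024): held(P,o,d,.021,.002,.0225)
print("boss",edges(f,T,z+.0243,(x,y),.0125,.002),"\nface",edges(f,T,z+.0123,(x-.0003,y+.0003),.021,.0015),"\nrim",edges(f,T,.055,(.5995,.0545),.028,.002),"\nblock",edges(f,T,.025,(.5988,.0555),.05,.003),"\nflange",edges(f,T,.033,(.5995,.0552),.038,.002))
E
```

```text
{'clock': 20.0833, 'position': [0.5995, 0.0547, 0.0847], 'tool_rot': [3.1403, -0.0002, 1.5708], 'grip_width': 0.0399}
n 3577 tilt deg x,y [ 0.04 -0.33] h 12.5 centre-TCP -0.6 0.21 d 42.72 ext x [-20.5  19.4] y [-20.1  20.5]
n 2510 tilt deg x,y [ 0.08 -0.96] h 24.23 centre-TCP -0.41 0.52 d 24.49 ext x [-11.8  10.7] y [-10.8  11.5]
boss (array([598.98958282,  56.08805728]), np.int64(247), np.float64(0.29), [27, 36, 33, 30, 31, 31, 30, 29]) 
face (array([599.02586898,  56.43120488]), np.int64(184), np.float64(0.44), [33, 27, 30, 33, 28, 7, 5, 21]) 
rim (array([599.43048111,  54.27459591]), np.int64(297), np.float64(0.5), [17, 16, 18, 22, 52, 67, 58, 47]) 
block (array([598.67202951,  55.1482021 ]), np.int64(500), np.float64(0.69), [56, 17, 20, 51, 71, 100, 111, 74]) 
flange (array([599.25474279,  55.05982727]), np.int64(320), np.float64(0.45), [31, 7, 10, 31, 56, 68, 53, 64])
```

View pics/w13.png

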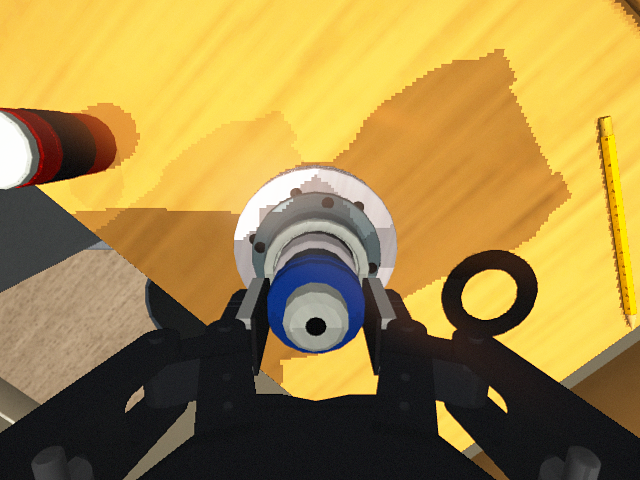

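The picture shows the disc over the bearing, its boss at (316,325). Shift −0.9 mm in y and lower, watching force.

{"fn": "carry_out", "kwargs": {
  "targets": [
    [-0.9, -0.2, 5, 0, 0, 0, 255],
    [0, 0, 4, 0, 0, 0, 255],
    [0, 0, 2, 0, 0, 0, 255],
    [0, 0, 0, 0, 0, 0, 255],
    [0, 0, 0, 0, 0, 0, 255]
  ]
}}

```text
clock: 20.55
position: [0.5987, 0.0535, 0.0725]
tool_rot: [-3.141, -0.0, 1.571]
force: [-1.0, 0.3, 0.5]
grip_width: 0.0398
```

{"fn": "carry_out", "kwargs": {
  "targets": [
    [0, 0, 2, 0, 0, 0, 255],
    [0, 0, 1, 0, 0, 0, 255],
    [0, 0, 0, 0, 0, 0, 255]
  ]
}}

```text
clock: 20.8
position: [0.5988, 0.0535, 0.0694]
tool_rot: [-3.141, 0.0, 1.571]
force: [0.3, -0.2, -0.6]
grip_width: 0.0398
```

{"fn": "carry_out", "kwargs": {
  "targets": [
    [0, 0, 2, 0, 0, 0, 255],
    [0, 0, 0, 0, 0, 0, 255]
  ]
}}

```text
clock: 20.97
position: [0.5987, 0.0534, 0.0673]
tool_rot: [-3.141, 0.0, 1.571]
force: [0.2, -0.6, -0.7]
grip_width: 0.0396
```

Pilot is entering freely. Last 1.5–2 mm.

{"fn": "carry_out", "kwargs": {
  "targets": [
    [0, 0, 1.2, 0, 0, 0, 255],
    [0, 0, 0, 0, 0, 0, 255]
  ]
}}

```text
clock: 21.13
position: [0.5987, 0.0535, 0.0662]
tool_rot: [-3.141, 0.0, 1.571]
force: [-0.3, 0.7, -0.5]
grip_width: 0.0401
```

{"fn": "carry_out", "kwargs": {
  "targets": [
    [0, 0, 0.8, 0, 0, 0, 255],
    [0, 0, 0, 0, 0, 0, 255]
  ]
}}

```text
clock: 21.3
position: [0.5988, 0.0535, 0.0661]
tool_rot: [3.141, 0.0, 1.571]
force: [-3.3, -0.9, 7.1]
grip_width: 0.0399
```

Contact at 66.1 mm, as expected. Release, retreat and check.

{"fn": "carry_out", "kwargs": {
  "targets": [
    [0, 0, -0.4, 0, 0, 0, 255],
    [0, 0, 0, 0, 0, 0, 0],
    [0, 0, 0, 0, 0, 0, 0],
    [0, 0, 0, 0, 0, 0, 0],
    [0, 0, 0, 0, 0, 0, 0]
  ]
}}

```text
clock: 21.72
position: [0.5988, 0.0535, 0.0659]
tool_rot: [-3.142, -0.0, 1.571]
force: [0.0, -0.8, 0.6]
grip_width: 0.0848
```

{"fn": "carry_out", "kwargs": {
  "targets": [
    [0, 0, 0, 0, 0, 0, 0],
    [0, 0, -25, 0, 0, 0, 0],
    [0, 0, -40, 0, 0, 0, 0],
    [0, 0, -35, 0, 0, 0, 0],
    [0, 0, -20, 0, 0, 0, 0]
  ]
}}

```text
clock: 22.13
position: [0.5997, 0.0539, 0.1897]
tool_rot: [3.138, -0.001, 1.571]
force: [-0.0, -0.2, 0.3]
grip_width: 0.0855
```

{"fn": "carry_out", "kwargs": {
  "targets": [
    [0, 0, 0, 0, 0, 0, 0],
    [0, 0, 0, 0, 0, 0, 0],
    [0, 0, 0, 0, 0, 0, 0],
    [0, 0, 0, 0, 0, 0, 0]
  ]
}}

```text
clock: 22.47
position: [0.5983, 0.0534, 0.185]
tool_rot: [-3.14, 0.0, 1.571]
force: [-0.3, -0.2, -0.1]
grip_width: 0.0853
```

```bash
python3 - <<'E'
from workcell import bot
from fitheld import *
o,f,T,P=wrist(bot,"w14");np.savez("w14.npz",**f);print({k:np.round(o[k],4).tolist() for k in("clock","position","tool_rot","grip_width")})
x,y,z=o["position"]
for h in(.09,.078,.055): print(h,z);held(P,o,h-z,.021,.003,.031)
print("boss",edges(f,T,.090,(.5988,.0535),.0125,.002),"\nface",edges(f,T,.078,(.5988,.0535),.021,.0015))
c=(.4565,.118);m=(P[...,2]>.06)&(P[...,2]<.08)&(np.hypot(P[...,0]-c[0],P[...,1]-c[1])<.03);p=P[m]
if len(p):print("sleeve",len(p),cv2.minEnclosingCircle(p[:,:2].astype(np.float32)*1000),np.median(p[:,2]))
E
```

```text
{'clock': 22.4667, 'position': [0.5983, 0.0534, 0.185], 'tool_rot': [-3.14, 0.0002, 1.5707], 'grip_width': 0.0853}
0.09 0.18497637963973157
n 786 tilt deg x,y [ 0.24 -0.78] h -94.89 centre-TCP -0.16 0.25 d 25.06 ext x [-11.7  11.6] y [-11.4  11.8]
0.078 0.18497637963973157
n 1314 tilt deg x,y [ 0.1  -0.37] h -106.34 centre-TCP -0.18 0.03 d 41.79 ext x [-20.2  20.2] y [-20.1  20.3]
0.055 0.18497637963973157
n 782 tilt deg x,y [-0.08 -0.41] h -129.52 centre-TCP 0.95 1.49 d 55.48 ext x [-26.   28.2] y [-13.6  28.8]
boss (array([598.27676207,  54.14142922]), np.int64(130), np.float64(0.37), [16, 15, 17, 16, 16, 17, 17, 16]) 
face (array([598.19075538,  54.02961961]), np.int64(145), np.float64(0.38), [17, 21, 13, 22, 22, 14, 17, 19])
sleeve 2257 ((457.47235107421875, 117.99767303466797), 18.106239318847656) 0.07046385906036806
```

View pics/w14.png

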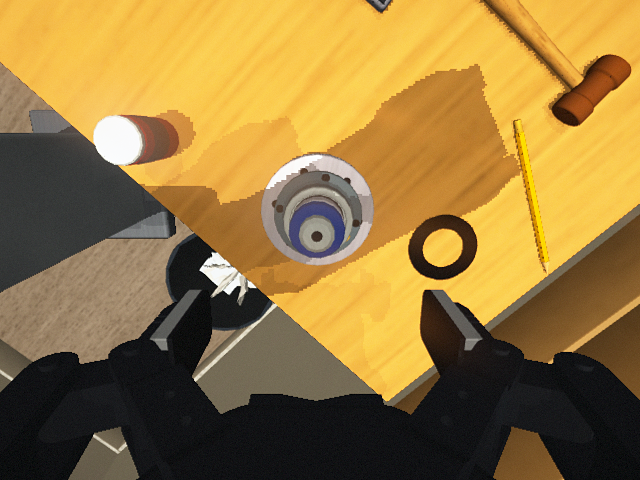

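Disc home: face 78.6 mm, boss top 90.1 mm, upright; boss at (317,236). Now the sleeve.

{"fn": "carry_out", "kwargs": {
  "targets": [
    [13, -28, 0, 0, 0, 0, 0],
    [13, -28, 0, 0, 0, 0, 0],
    [13, -28, 0, 0, 0, 0, 0],
    [13, -28, 0, 0, 0, 0, 0],
    [12.5, -29, 10, 0, 0, 0, 0]
  ]
}}

```text
clock: 22.93
position: [0.4569, 0.1187, 0.1764]
tool_rot: [3.141, -0.0, 1.57]
force: [1.6, 1.6, 0.1]
grip_width: 0.0851
```

{"fn": "carry_out", "kwargs": {
  "targets": [
    [0, 0, 0, 0, 0, 0, 0],
    [0, 0, 0, 0, 0, 0, 0],
    [0, 0, 0, 0, 0, 0, 0],
    [0, 0, 0, 0, 0, 0, 0]
  ]
}}

```text
clock: 23.27
position: [0.4585, 0.1178, 0.1758]
tool_rot: [-3.141, -0.0, 1.57]
force: [0.3, -0.4, 0.5]
grip_width: 0.0853
```

```bash
python3 - <<'E'
from workcell import bot
from fitheld import *
o,f,T,P=wrist(bot,"w15");print({k:np.round(o[k],4).tolist() for k in("clock","position","tool_rot","grip_width")})
x,y,z=o["position"]
held(P,o,.07-z,.018,.003,.031);print(edges(f,T,.07,(x,y),.018,.002))
E
```

```text
{'clock': 23.2667, 'position': [0.4585, 0.1178, 0.1758], 'tool_rot': [-3.1415, -0.0003, 1.5698], 'grip_width': 0.0853}
n 1610 tilt deg x,y [ 0.06 -0.61] h -105.29 centre-TCP -1.58 0.17 d 34.86 ext x [-18.   15.2] y [-16.6  17. ]
(array([456.57374699, 119.67398566]), np.int64(85), np.float64(0.49), [5, 22, 19, 6, 16, 3, 1, 13])
```

{"fn": "carry_out", "kwargs": {
  "targets": [
    [0.2, -1.2, 30, 0, 0, 0, 0],
    [0, 0, 35, 0, 0, 0, 0],
    [0, 0, 35, 0, 0, 0, 0],
    [0, 0, 30, 0, 0, 0, 0],
    [0, 0, 15, 0, 0, 0, 0]
  ]
}}

```text
clock: 23.73
position: [0.4557, 0.1176, 0.0277]
tool_rot: [-3.138, 0.001, 1.57]
force: [-0.5, 0.4, -0.6]
grip_width: 0.0858
```

{"fn": "carry_out", "kwargs": {
  "targets": [
    [0, 0, 0, 0, 0, 0, 0],
    [0, 0, 0, 0, 0, 0, 0],
    [0, 0, 0, 0, 0, 0, 0],
    [0, 0, 0, 0, 0, 0, 60],
    [0, 0, 0, 0, 0, 0, 120]
  ]
}}

```text
clock: 24.15
position: [0.4574, 0.1182, 0.0321]
tool_rot: [3.14, -0.0, 1.57]
force: [0.1, -0.8, -0.3]
grip_width: 0.0639
```

{"fn": "carry_out", "kwargs": {
  "targets": [
    [0, 0, 0, 0, 0, 0, 255],
    [0, 0, 0, 0, 0, 0, 255],
    [0, 0, 0, 0, 0, 0, 255],
    [0, 0, 0, 0, 0, 0, 255]
  ]
}}

```text
clock: 24.48
position: [0.457, 0.1182, 0.0316]
tool_rot: [3.141, 0.0, 1.57]
force: [-1.2, -1.9, 13.0]
grip_width: 0.0351
```

{"fn": "carry_out", "kwargs": {
  "targets": [
    [0, 0, -5, 0, 0, 0, 255],
    [0, 0, -20, 0, 0, 0, 255],
    [0, 0, -35, 0, 0, 0, 255],
    [0, 0, -35, 0, 0, 0, 255],
    [0, 0, -25, 0, 0, 0, 255]
  ]
}}

```text
clock: 24.9
position: [0.4566, 0.1186, 0.1537]
tool_rot: [3.141, -0.001, 1.571]
force: [0.7, -0.3, -1.4]
grip_width: 0.0348
```

{"fn": "carry_out", "kwargs": {
  "targets": [
    [0, 0, 0, 0, 0, 0, 255],
    [0, 0, 0, 0, 0, 0, 255],
    [0, 0, 0, 0, 0, 0, 255]
  ]
}}

```text
clock: 25.15
position: [0.4563, 0.1179, 0.1507]
tool_rot: [-3.141, 0.0, 1.57]
force: [0.4, -1.4, -1.4]
grip_width: 0.035
```

```bash
python3 - <<'E'
from workcell import bot
from fitheld import *
o,f,T,P=wrist(bot,"w16");print({k:np.round(o[k],4).tolist() for k in("clock","position","tool_rot","grip_width","force")})
x,y,z=o["position"]
for h in(.037,.039):held(P,o,h,.018,.003,.0195)
print([edges(f,T,z+h,(x,y),.0175,.0025) for h in(.038,.0385)])
E
```

```text
{'clock': 25.15, 'position': [0.4563, 0.1179, 0.1507], 'tool_rot': [-3.1412, 0.0004, 1.5703], 'grip_width': 0.035, 'force': [0.4063, -1.3517, -1.4134]}
n 7095 tilt deg x,y [ 0.05 -1.71] h 38.66 centre-TCP -0.02 0.03 d 38.94 ext x [-18.8  18.5] y [-16.1  16.9]
n 7245 tilt deg x,y [ 0.16 -0.74] h 38.79 centre-TCP -0.02 0.03 d 38.94 ext x [-18.9  18.7] y [-16.2  16.8]
[(array([455.7498637, 118.4715371]), np.int64(504), np.float64(0.66), [53, 54, 55, 54, 50, 88, 85, 65]), (array([455.73098199, 118.92450099]), np.int64(487), np.float64(0.64), [55, 54, 55, 55, 50, 81, 75, 62])]
```

View pics/w16.png

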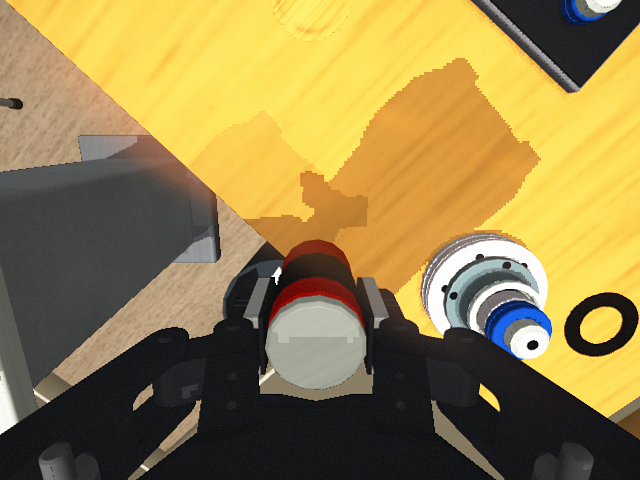

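The sleeve is held upright at (315,320); stack stands at (490,310). Moving over the stack.

{"fn": "carry_out", "kwargs": {
  "targets": [
    [-12.9, 28.5, 0, 0, 0, 0, 255],
    [-12.9, 28.5, 0, 0, 0, 0, 255],
    [-12.9, 28.5, 0, 0, 0, 0, 255],
    [-12.9, 28.5, 0, 0, 0, 0, 255],
    [-12.9, 28.5, 0, 0, 0, 0, 255]
  ]
}}

```text
clock: 25.62
position: [0.5997, 0.0529, 0.1495]
tool_rot: [-3.139, 0.0, 1.571]
force: [0.1, 0.2, -2.5]
grip_width: 0.035
```

{"fn": "carry_out", "kwargs": {
  "targets": [
    [0, 0, 5, 0, 0, 0, 255],
    [0, 0, 5, 0, 0, 0, 255],
    [0, 0, 0, 0, 0, 0, 255],
    [0, 0, 0, 0, 0, 0, 255],
    [0, 0, 0, 0, 0, 0, 255]
  ]
}}

```text
clock: 26.03
position: [0.5985, 0.0543, 0.1409]
tool_rot: [-3.141, 0.0, 1.572]
force: [-0.2, 0.9, -1.7]
grip_width: 0.035
```

```bash
python3 - <<'E'
from workcell import bot
from fitheld import *
o,f,T,P=wrist(bot,"w17");np.savez("w17.npz",**f);print({k:np.round(o[k],4).tolist() for k in("clock","position","tool_rot","grip_width","force")})
x,y,z=o["position"];held(P,o,.039,.018,.003,.0195)
for h,r in((.078,.021),(.055,.028),(.033,.038),(.025,.05)):print(edges(f,T,h,(.5988,.0545),r,.002))
for n in("scene","top"):
    g=bot.grab_frame(n);np.savez(n+"1.npz",**g);Q=cloud(g)
    if n=="scene":
        K,M=g["K"],np.linalg.inv(g["cam_to_world"]);p=M@[.599,.054,.1,1];u,v=(K@p[:3]/p[2])[:2].astype(int);print(u,v)
        c=g["color"][max(0,v-90):v+90,max(0,u-120):u+120,::-1];cv2.imwrite("pics/s1.png",cv2.resize(c,None,fx=3,fy=3,interpolation=cv2.INTER_CUBIC))
E
```

```text
{'clock': 26.0333, 'position': [0.5985, 0.0543, 0.1409], 'tool_rot': [-3.141, 0.0001, 1.5718], 'grip_width': 0.035, 'force': [-0.1741, 0.919, -1.7092]}
n 7222 tilt deg x,y [ 0.1  -0.65] h 38.76 centre-TCP -0.03 0.11 d 38.93 ext x [-18.9  18.6] y [-16.3  16.7]
(array([598.83043535,  56.29965317]), np.int64(162), np.float64(0.57), [14, 8, 6, 19, 29, 20, 30, 36])
(array([599.32577211,  54.28707078]), np.int64(223), np.float64(0.4), [24, 9, 8, 28, 38, 38, 41, 37])
(array([599.36531167,  55.05274744]), np.int64(298), np.float64(0.4), [46, 12, 13, 48, 43, 44, 45, 47])
(array([598.52076974,  55.01818845]), np.int64(323), np.float64(0.45), [27, 9, 12, 44, 57, 65, 66, 43])
413 293
```

View pics/s1.png

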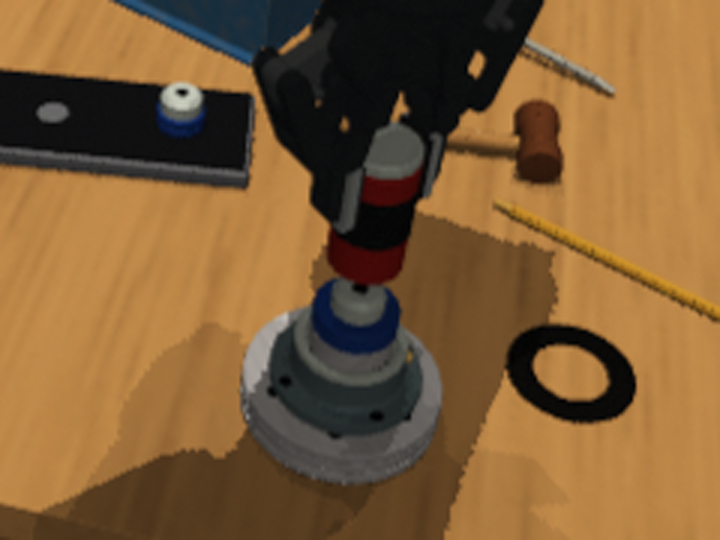

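The scene view shows the sleeve above the boss (360,300) with the stack upright. Correct by −0.7 mm y, +0.3 mm x and lower.

{"fn": "carry_out", "kwargs": {
  "targets": [
    [-0.7, 0.3, 8, 0, 0, 0, 255],
    [0, 0, 6, 0, 0, 0, 255],
    [0, 0, 2, 0, 0, 0, 255],
    [0, 0, 0, 0, 0, 0, 255],
    [0, 0, 0, 0, 0, 0, 255]
  ]
}}

```text
clock: 26.6
position: [0.5993, 0.0531, 0.1248]
tool_rot: [-3.141, -0.0, 1.571]
force: [0.2, 0.1, -1.8]
grip_width: 0.0355
```

{"fn": "carry_out", "kwargs": {
  "targets": [
    [0, 0, 2, 0, 0, 0, 255],
    [0, 0, 1, 0, 0, 0, 255],
    [0, 0, 0, 0, 0, 0, 255]
  ]
}}

```text
clock: 26.85
position: [0.5994, 0.053, 0.1219]
tool_rot: [-3.141, 0.0, 1.571]
force: [-0.1, 0.5, -1.8]
grip_width: 0.0354
```

{"fn": "carry_out", "kwargs": {
  "targets": [
    [0, 0, 1.5, 0, 0, 0, 255],
    [0, 0, 0, 0, 0, 0, 255]
  ]
}}

```text
clock: 27.02
position: [0.5994, 0.053, 0.1203]
tool_rot: [-3.141, 0.0, 1.571]
force: [-0.1, 0.2, -0.7]
grip_width: 0.0351
```

{"fn": "carry_out", "kwargs": {
  "targets": [
    [0.5, -0.5, 0, 0, 0, 0, 255],
    [0, 0, 2, 0, 0, 0, 255],
    [0, 0, 0, 0, 0, 0, 255]
  ]
}}

```text
clock: 27.27
position: [0.5988, 0.0535, 0.1182]
tool_rot: [-3.141, 0.0, 1.571]
force: [0.1, 0.5, -2.1]
grip_width: 0.0352
```

{"fn": "carry_out", "kwargs": {
  "targets": [
    [0, 0, 3, 0, 0, 0, 255],
    [0, 0, 0, 0, 0, 0, 255]
  ]
}}

```text
clock: 27.43
position: [0.5987, 0.0534, 0.115]
tool_rot: [-3.141, 0.0, 1.571]
force: [-0.5, 0.3, -2.3]
grip_width: 0.0354
```

{"fn": "carry_out", "kwargs": {
  "targets": [
    [0, 0, 3, 0, 0, 0, 255],
    [0, 0, 0, 0, 0, 0, 255]
  ]
}}

```text
clock: 27.6
position: [0.5987, 0.0534, 0.112]
tool_rot: [-3.141, 0.0, 1.571]
force: [-0.2, -0.3, -1.6]
grip_width: 0.0352
```

Free over the boss; last 2 mm.

{"fn": "carry_out", "kwargs": {
  "targets": [
    [0, 0, 1.5, 0, 0, 0, 255],
    [0, 0, 0, 0, 0, 0, 255]
  ]
}}

```text
clock: 27.77
position: [0.5989, 0.0535, 0.1108]
tool_rot: [-3.141, -0.0, 1.571]
force: [-0.0, -0.4, -1.9]
grip_width: 0.0355
```

{"fn": "carry_out", "kwargs": {
  "targets": [
    [0, 0, 1, 0, 0, 0, 255],
    [0, 0, 0, 0, 0, 0, 255]
  ]
}}

```text
clock: 27.93
position: [0.5989, 0.0535, 0.1099]
tool_rot: [-3.142, 0.0, 1.571]
force: [-0.6, -0.6, -2.3]
grip_width: 0.0351
```

{"fn": "carry_out", "kwargs": {
  "targets": [
    [0, 0, 0.7, 0, 0, 0, 255],
    [0, 0, 0, 0, 0, 0, 255]
  ]
}}

```text
clock: 28.1
position: [0.599, 0.0535, 0.1097]
tool_rot: [3.141, 0.0, 1.571]
force: [-3.1, -0.7, 5.0]
grip_width: 0.0351
```

Contact at 109.7 mm. Release and retreat straight up.

{"fn": "carry_out", "kwargs": {
  "targets": [
    [0, 0, -0.3, 0, 0, 0, 255],
    [0, 0, 0, 0, 0, 0, 0],
    [0, 0, 0, 0, 0, 0, 0],
    [0, 0, 0, 0, 0, 0, 0],
    [0, 0, 0, 0, 0, 0, 0]
  ]
}}

```text
clock: 28.52
position: [0.599, 0.0535, 0.1096]
tool_rot: [3.142, -0.0, 1.571]
force: [0.2, -0.2, 0.3]
grip_width: 0.0814
```

{"fn": "carry_out", "kwargs": {
  "targets": [
    [0, 0, 0, 0, 0, 0, 0],
    [0, 0, -25, 0, 0, 0, 0],
    [0, 0, -40, 0, 0, 0, 0],
    [0, 0, -40, 0, 0, 0, 0],
    [0, 0, -40, 0, 0, 0, 0]
  ]
}}

```text
clock: 28.93
position: [0.5985, 0.0537, 0.2563]
tool_rot: [-3.141, -0.0, 1.571]
force: [0.7, 0.2, -0.1]
grip_width: 0.0851
```

{"fn": "carry_out", "kwargs": {
  "targets": [
    [0, 0, 0, 0, 0, 0, 0],
    [0, 0, 0, 0, 0, 0, 0],
    [0, 0, 0, 0, 0, 0, 0],
    [0, 0, 0, 0, 0, 0, 0]
  ]
}}

```text
clock: 29.27
position: [0.5985, 0.0533, 0.2535]
tool_rot: [-3.14, 0.0, 1.571]
force: [-0.2, -0.3, 0.2]
grip_width: 0.0856
```

```bash
python3 - <<'E'
from workcell import bot
from fitheld import *
o,f,T,P=wrist(bot,"w18");print({k:np.round(o[k],4).tolist() for k in("clock","position","tool_rot","grip_width","force")})
z=o["position"][2];print(z);held(P,o,.148-z,.018,.003,.031)
g=bot.grab_frame("scene");c=g["color"][200:380,293:533,::-1];cv2.imwrite("pics/s2.png",cv2.resize(c,None,fx=3,fy=3,interpolation=cv2.INTER_CUBIC))
E
```

```text
{'clock': 29.2667, 'position': [0.5985, 0.0533, 0.2535], 'tool_rot': [-3.14, 0.0003, 1.5706], 'grip_width': 0.0856, 'force': [-0.1762, -0.2569, 0.1732]}
0.2535266760710486
n 1616 tilt deg x,y [ 0.19 -0.61] h -104.97 centre-TCP -0.02 -0.02 d 34.61 ext x [-16.5  16.4] y [-16.5  16.7]
```

View pics/s2.png

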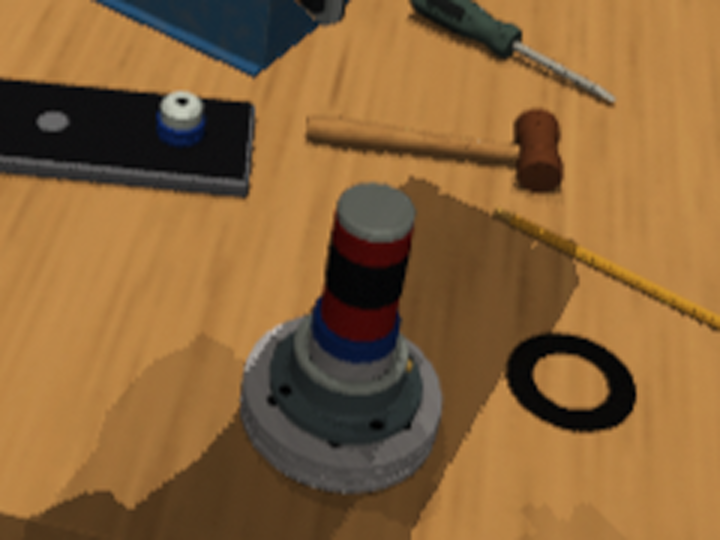

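The sleeve top is at 148.6 mm against 148 nominal. The camera shows the same apparent tilt and height bias here as it did with the sleeve on the bench. Handing in.

```bash
python3 -c "
from workcell import bot
print(bot.job_done())"
```

```text
the job is handed in; nothing more can be done
None
```

The stack is built and handed in at about 29 s. The order from the block up is housing, bearing, 42 mm (medium) disc, sleeve. I checked each part by camera after its release, before the next went on.

| Part | Surface measured | Measured height | Nominal height | Tilt reading |
|---|---|---|---|---|
| Housing | rim | 55.2 mm | 55 mm | 0.2° or less |
| Bearing | top face | 66.3 mm | 66 mm | 0.2° or less |
| Disc | upper face | 78.6 mm | 78 mm | about 0.4° |
| Disc | boss top | 90.1 mm | 90 mm | about 0.8° |
| Sleeve | top | 148.6 mm | 148 mm | about 0.6° |

- **Sleeve readings:** the height (0.5 mm high) and the 0.6° tilt match what the camera showed with the sleeve standing on the bench, so I take them as camera bias.
- **Disc readings:** I did not resolve the boss tilt. The disc face was steadier at about 0.4°, and the disc bottomed where expected.
- **Forces:** the highest reading I saw was about 19 N, while gripping the housing. The other contacts I saw stayed at about 13 N or less.
- **Disagreements:** the top and wrist cameras differed by 1–2 mm in position, so I aligned each part from wrist readings of both parts. Edge and depth fits of the disc differed by about 1 mm; I followed depth, and the pilot went in without contact.
- **Parts to leave alone:** I did not go near the mallet, the oil bottle or the other two discs. The last picture showed the mallet and the small disc in place. I did not look again at the large disc or the bottle after the disc pickup.

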